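# Turn round the edge-out chisels at the sharpening station

### The arm

A 7-joint arm with a two-finger parallel gripper is mounted at the origin on the work surface. World frame = base frame: x ahead of the robot, y to its left, z up, the work surface at z = 0. Lengths are in m, angles in rad, forces in N, time in s.
With the tool pointing down it reaches from about 0.4 to 0.9 m from the base axis. Payload 5.5 kg.
Tool frame: the origin (TCP) lies at the very end of the fingers, on their centre line; the grasp point (between the pads) lies 19 mm behind it; z points along the fingers, y is the line along which they close (so a half turn about z gives the same grasp; the last joint's range is limited). The gripper opens to 85 mm and grips with 20 to 120 N. Pads are 22 mm wide; open, the fingers measure 114 mm over their backs; the gripper's body (76 mm by 85 mm) begins 54 mm behind the grasp point. The pads swing forward as they close: fully open they stand 13 mm farther back than shut.
Start: joints at [-1.012, 0.501, -0.427, 1.55, 0.221, 1.138, -0.21], TCP at [0.189, 0.622, 0.231] pointing down, gripper open.
Joint ranges: [-2.88, 2.88], [-0.31, 2.03], [-1.54, 1.56], [0.2, 2.42], [-1.41, 4.55], [0.19, 2.02], [-2.57, 2.57]. Speed limits (rad/s): [2.57, 2.57, 3.14, 3.14, 3.14, 3.14, 3.14].

### API

Orientations are given as a unit quaternion [w, x, y, z].
In Python, from rig import observe, cams, order, nets gives the robot as it stands.
- The arm moves only by the tool move_arm, never from a script. Its arguments are lists of equal length, an entry for each row: "rot": the turn, a rotation vector about the tool's x, y, z in degrees, a list of three; "delta_pos": the shift along the tool's x, y, z in m, a list of three; "grip": the opening, from -1 (shut) to 1 (fully open). A call has 1 to 10 rows; each row shifts and turns the commanded pose from where the row before left it, along the tool's axes as they then stand; what a row does not reach is not made up. A row lasts 1/12 s, in which the tool goes at most 41.7 mm and 7.16 degrees, less where a joint would pass 70% of its speed; a pose out of reach is approached as far as the arm can. A call is refused whole if a number of a shift passes 0.0417 or a number of a turn 7.16, either way. A call with a gripper value outside its range is refused whole. The fingers move at their own pace and stop on an object; the grip force is fixed at half the most. Time passes only in rows, so rows that do not move let the fingers close. It gives the time, the measured TCP pose, the force, the opening and the grip force at its end, in the units of the state.
- observe(): the state, without advancing time (a new reading comes with each control period).
- cams.grab_frame(name): name is "side" or "top"; returns a dict with "frame" (400x640x3 uint8, red, green, blue), "K" (3x3 intrinsics, pixels), "k1" (the pictures are not rectified: a ray, as slopes to the right and down, at radius r is drawn at 1 + k1 r^2 times it, then the intrinsics apply), "R" (3x3) and "t" (3): a world point X has camera coordinates R X + t. Camera axes: x right, y down, z forward; pixel columns grow to the right and rows downward; lengths in m; the calibration is good to about 2 mm. A picture is of the moment at which its call begins. There is no depth.
- order.job_done(): hands the job in; it is judged then, once.
Trained networks look in the newest picture that a camera, given by its name, has taken for a name from the list of things; names that differ only in an ending like _2 or _b are one class to them, and where a whole thing is asked for, a point or a joint stands for the part that bears it (a point fixed in the world has none). Each returns a list of dicts, best first, with "p" (0 to 1); they miss things now and then, are a little off and sometimes report something else, mostly with a low value. They report only what shows in the picture. A call takes as long as a camera call.
- nets.boxes_of(camera, name): "bbox" ([left, top, right, bottom] in pixels, round what is visible of it).
- nets.landmark_of(camera, name): "point" ([column, row] in pixels: a listed point, or the origin of a listed thing).
The state is a dict: "time_s": time; "qpos": joint angles; "dq": joint speeds; "joint_efforts": joint torques, N m; "position": TCP position; "eef_rot": TCP orientation; "wrist_force": force on the tool from outside, world axes, zero at the start; "wrist_torque": the same for the moment, N m; "opening": finger opening in m; "grasp_force": force on a finger pad.
Only numpy, scipy, OpenCV 4.12 (cv2) and the standard library are available. Lean on these libraries where they do the work, as an engineer would, in place of code of your own. Each camera call takes 0.05 s, during which the arm holds its last target. There are 200 camera calls.

### The job

Make the sharpening bench safe for the next shift. First turn the wet sharpener's speed dial back so that its pointer stands at the long rest mark; then take every chisel that was put into the chisel tray the wrong way round, with its sharp edge out towards you, turn it end for end and slide it back into a compartment with its handle out, until its blade is fully in under the cover board. The chisel that is already stowed like that stays stowed, the dial stays at its mark, and the other tools on the bench are left where they are.

Things in the scene. Friction and masses are not known exactly. Their poses are not given: they have to be found in the camera images.
- tray: Fixed plywood chisel tray. Origin on the bench (z = 0) under the middle of the front edge of its dark cover board; +x runs in under the cover, -x out over the open front ledge, +y to the left along that edge. Base board 8 mm thick (top at z = 8 mm), x = -140 to +132 mm, y = -176 to +176 mm; the ledge is its open part, x < 0.
- tray_cover (a point): Middle of the cover's front edge, top face (z = 50 mm); axes as the tray's. The cover reaches 132 mm in; its underside is at z = 42 mm. Under it are five compartments open to the front, 44 mm wide, 34 mm high, centre lines at y = -132, -66, 0, 66, 132 mm, parted by 22 mm walls (none on the ledge); the back wall's inner face is at x = 126 mm.
- dial (a joint): Speed dial of the wet sharpener, turning about the vertical without stops. 0 = its white pointer line stands at the long black rest mark; positive = turned clockwise as seen from above, in rad; it starts at 0.9 to 2.7. It stays where it is left (about 0.04 N m of friction).
- dial_grip (a point): On the dial's axis, at grip height: a black knob with an upright bar grip 50 long, 14 wide, 31 mm high on a round 54 mm foot, 5 mm thick. The point is 8 mm below the bar's top, 30 mm above the grey control deck, a 150 mm square, front edge 55 mm from the axis. The motor housing rises 100 mm beyond the axis. The frame turns with the knob: bar along x, pointer end at -x.
- rest_mark (a point): The long black rest mark on the white dial face, 38.5 mm from the dial's axis on the operator's side. Ten short ticks follow clockwise from it. Axes are those of the sharpener (+x away from the operator, z up).
- chisel_a: Bench chisel, 240 mm, 180 g (+-20 %), red flat-sided handle like the others. Origin on its axis at mid-length, +x to the edge. Handle x = -120 to -5 mm, 28 wide (y), 26 high; neck 10 thick to x = 10; blade x = 10 to 120, 10 wide, 5 thick, z = -4 to 1. May be absent; else starts wrong way round: handle under the cover, blade out over the ledge.
- chisel_a_tip (a point): Middle of the cutting edge of chisel_a (x = +120 mm on the chisel). The chisel rests level on its handle alone, its axis 13 mm above the support, and balances at x about -30 mm.
- chisel_b: Bench chisel, 240 mm, 180 g (+-20 %), red flat-sided handle like the others. Origin on its axis at mid-length, +x to the edge. Handle x = -120 to -5 mm, 28 wide (y), 26 high; neck 10 thick to x = 10; blade x = 10 to 120, 14 wide, 5 thick, z = -4 to 1. May be absent; else starts wrong way round: handle under the cover, blade out over the ledge.
- chisel_b_tip (a point): Middle of the cutting edge of chisel_b (x = +120 mm on the chisel). The chisel rests level on its handle alone, its axis 13 mm above the support, and balances at x about -30 mm.
- chisel_c: Bench chisel, 240 mm, 180 g (+-20 %), red flat-sided handle like the others. Origin on its axis at mid-length, +x to the edge. Handle x = -120 to -5 mm, 28 wide (y), 26 high; neck 10 thick to x = 10; blade x = 10 to 120, 18 wide, 5 thick, z = -4 to 1. May be absent; else starts wrong way round: handle under the cover, blade out over the ledge.
- chisel_c_tip (a point): Middle of the cutting edge of chisel_c (x = +120 mm on the chisel). The chisel rests level on its handle alone, its axis 13 mm above the support, and balances at x about -30 mm.
- chisel_d: Bench chisel, 240 mm, 180 g (+-20 %), red flat-sided handle like the others. Origin on its axis at mid-length, +x to the edge. Handle x = -120 to -5 mm, 28 wide (y), 26 high; neck 10 thick to x = 10; blade x = 10 to 120, 22 wide, 5 thick, z = -4 to 1. May be absent; else starts wrong way round: handle under the cover, blade out over the ledge.
- chisel_d_tip (a point): Middle of the cutting edge of chisel_d (x = +120 mm on the chisel). The chisel rests level on its handle alone, its axis 13 mm above the support, and balances at x about -30 mm.
- chisel_e: Bench chisel, 240 mm, 180 g (+-20 %), red flat-sided handle like the others. Origin on its axis at mid-length, +x to the edge. Handle x = -120 to -5 mm, 28 wide (y), 26 high; neck 10 thick to x = 10; blade x = 10 to 120, 26 wide, 5 thick, z = -4 to 1. Stowed the right way round already.
- chisel_e_butt (a point): Middle of the handle's end face of chisel_e (x = -120 mm on the chisel). The chisel rests level on its handle alone, its axis 13 mm above the support, and balances at x about -30 mm.
- mallet: Bystander: wooden mallet, head 70 x 120 x 60 mm, handle 200 mm, right of the tray; not part of the job. Origin under its head, at the handle.
- stone: Bystander: honing stone in its wooden case, 190 x 70 x 32 mm, at the front left; not part of the job. Origin under its middle.
- glue: Bystander: glue bottle, 54 mm across, 150 mm high, between tray and sharpener, far side; not part of the job. Origin under its middle.
- square: Bystander: try square, 100 mm stock, 150 mm steel blade, left of the sharpener; not part of the job. Origin under its stock.
- gauge: Bystander: marking gauge, 180 mm beam, 56 mm fence, at the front right; not part of the job. Origin under its middle.
- offcut: Bystander: timber offcut, 90 x 50 x 35 mm, at the far right; not part of the job. Origin under its middle.

How it is judged:
On the way, in this order (a step that is already met when the one before it is completed fails the run):
1. the speed dial stands at its rest mark (value of joint dial between -0.14 and 0.14 rad), for 0.2 s.
2. every chisel lies in the tray edge in, its blade under the cover (x of each of chisel_a_tip, chisel_b_tip, chisel_c_tip, chisel_d_tip in the frame of tray above 0.092 m and y of chisel_a_tip in the frame of tray between -0.165 and 0.165 m and z of chisel_a_tip in the frame of tray between 0.004 and 0.042 m and y of chisel_b_tip in the frame of tray between -0.165 and 0.165 m and z of chisel_b_tip in the frame of tray between 0.004 and 0.042 m and y of chisel_c_tip in the frame of tray between -0.165 and 0.165 m and z of chisel_c_tip in the frame of tray between 0.004 and 0.042 m and y of chisel_d_tip in the frame of tray between -0.165 and 0.165 m and z of chisel_d_tip in the frame of tray between 0.004 and 0.042 m and x of chisel_e_butt in the frame of tray between -0.148 and -0.05 m and y of chisel_e_butt in the frame of tray between -0.19 and 0.19 m and z of chisel_e_butt in the frame of tray between 0.004 and 0.06 m), for 0.2 s.
At the end, for the whole second after the job is handed in: The dial's pointer is within 0.14 rad (8 degrees) of the rest mark; every chisel present lies at rest in the tray with its cutting edge at least 92 mm in past the front edge of the cover board (the blade is 110 mm long) and under it (all of step 1 and all of step 2 and linear speed of each of chisel_a, chisel_b, chisel_c, chisel_d, chisel_e below 0.02 m/s); the robot touches nothing.
It fails at once if one of the other tools on the bench is pushed more than 40 mm from its place (distance of any of mallet, stone, glue, square, gauge, offcut from where it was at the start of the episode above 0.04 m).
It fails at once if the glue bottle is knocked over (angle between glue's own z axis and vertical above 0.6 rad).
It fails at once if a chisel is slid back edge first while the dial still stands well away from its rest mark ((value of joint dial above 0.35 rad or value of joint dial below -0.35 rad) and x of any of chisel_a_tip, chisel_b_tip, chisel_c_tip, chisel_d_tip in the frame of tray above 0.03 m).
Of chisel_a, chisel_b, chisel_c, chisel_d only 3 to 4 are there at a start; the rules pass over those that are not, and their reading is None.
At some moment in a run one of chisel_a, chisel_b, chisel_c, chisel_d may be knocked a few centimetres aside while the robot is not near it.
Once in a run the grip may slacken for a moment while it holds something.
It also fails if it takes over 210 s, if anything falls off the work surface, if the arm or the gripper's body presses on something with over 40 N, if the wrist force passes 120 N, or if a joint passes its speed limit or range.

## Working session

There is one attempt and no reset: what is moved stays moved. The work goes in short steps, Python scripts to look and compute and a tool call to move; the robot and the scene stay as the last step left them, time stands still between calls to the robot, and variables do not carry over. Pictures are saved under pics/ and viewed, at most 14 in all, crops included, and the job is handed in when it is done.

Besides the shell and the picture viewer there is one more tool, called after "Call:" as name(argument=value, ...) on one line, values as JSON. move_arm: Moves the arm, as the interface text tells. Its arguments: {"type":"object","properties":{"rot":{"type":"array"},"delta_pos":{"type":"array"},"grip":{"type":"array"}},"required":["rot","delta_pos","grip"]}

```bash
ls; mkdir -p pics; cat > h.py <<'E'
import numpy as np, cv2
from rig import observe, cams, order, nets
def grab(n): return cams.grab_frame(n)
def ray(f,px):
    K=np.array(f["K"]);d=np.array([(px[0]-K[0,2])/K[0,0],(px[1]-K[1,2])/K[1,1]]);s=d.copy()
    for _ in range(20): s=d/(1+f["k1"]*(s@s))
    R=np.array(f["R"]);t=np.array(f["t"]); return -R.T@t, R.T@np.array([s[0],s[1],1])
def atz(f,px,z):
    o,v=ray(f,px); return o+v*(z-o[2])/v[2]
def proj(f,X):
    c=np.array(f["R"])@np.array(X)+np.array(f["t"]);s=c[:2]/c[2];s=s*(1+f["k1"]*(s@s));K=np.array(f["K"])
    return np.array([K[0,0]*s[0]+K[0,2],K[1,1]*s[1]+K[1,2]])
def tri(f1,p1,f2,p2):
    o1,v1=ray(f1,p1);o2,v2=ray(f2,p2);A=np.stack([v1,-v2],1);s=np.linalg.lstsq(A,o2-o1,rcond=None)[0]
    a=o1+s[0]*v1;b=o2+s[1]*v2; return (a+b)/2,np.linalg.norm(a-b)
def save(f,name,box=None,k=1):
    im=f["frame"][:,:,::-1]
    if box: im=im[box[1]:box[3],box[0]:box[2]]
    cv2.imwrite("pics/"+name,cv2.resize(np.ascontiguousarray(im),None,fx=k,fy=k,interpolation=cv2.INTER_CUBIC))
E
python3 - <<'E'
from h import *
np.set_printoptions(precision=3,suppress=True)
F={}
for c in("top","side"):
    f=F[c]=grab(c); save(f,c+"0.png",None,1.25)
    print(c,-np.array(f["R"]).T@np.array(f["t"]),f["k1"],f["K"][0][0])
    for n in["tray_cover","tray","dial_grip","rest_mark","chisel_a_tip","chisel_e_butt","glue","stone","mallet","gauge","square","offcut"]:
        print(c,n,[(np.round(d["point"]).astype(int).tolist(),round(d["p"],2)) for d in nets.landmark_of(c,n)][:7])
print(observe())
E
```

```text
pics
top [ 0.348 -0.018  1.412] -0.07570727690248488 473.0278883914495
top tray_cover [([372, 151], 0.77)]
top tray [([374, 154], 0.85)]
top dial_grip [([195, 161], 0.65)]
top rest_mark [([196, 178], 0.73)]
top chisel_a_tip [([328, 151], 0.53), ([322, 185], 0.51)]
top chisel_e_butt [([368, 192], 0.73), ([393, 197], 0.5)]
top glue [([272, 115], 0.6)]
top stone [([162, 249], 0.63)]
top mallet [([481, 226], 0.72)]
top gauge [([427, 283], 0.63), ([166, 214], 0.15)]
top square [([167, 215], 0.77)]
top offcut [([454, 163], 0.59)]
side [ 0.189 -1.343  1.065] -0.02813292562356443 477.8834630281775
side tray_cover [([374, 228], 0.79), ([371, 238], 0.58)]
side tray [([371, 240], 0.71), ([337, 238], 0.37)]
side dial_grip [([318, 145], 0.71)]
side rest_mark [([306, 153], 0.98), ([346, 264], 0.53), ([275, 299], 0.46)]
side chisel_a_tip [([329, 215], 0.39)]
side chisel_e_butt [([336, 238], 0.55)]
side glue [([377, 182], 0.87)]
side stone [([257, 163], 0.96)]
side mallet [([344, 324], 0.84), ([339, 236], 0.4), ([308, 154], 0.21), ([345, 263], 0.19)]
side gauge [([276, 297], 0.68)]
side square [([279, 160], 0.67)]
side offcut [([398, 289], 0.59), ([364, 209], 0.55)]
{'time_s': 1.3, 'qpos': array([-1.012,  0.501, -0.427,  1.55 ,  0.221,  1.138, -0.21 ]), 'dq': array([-0.   , -0.001, -0.001,  0.002, -0.   , -0.003,  0.001]), 'joint_efforts': array([ -0.   , -56.938,  -5.81 , -28.132,   0.013,   0.002,  -0.   ]), 'position': array([0.189, 0.622, 0.231]), 'eef_rot': array([-0.   ,  0.147,  0.989,  0.   ]), 'wrist_force': array([-0.233, -0.5  ,  0.627]), 'wrist_torque': array([ 0.033,  0.009, -0.051]), 'grasp_force': 0.0, 'opening': 0.08509195615714911}
```

```bash
python3 - <<'E'
from h import *
np.set_printoptions(precision=3,suppress=True)
t=grab("top");s=grab("side")
save(t,"topc.png",(290,100,440,212),5)
save(t,"dialc.png",(140,110,250,200),6)
save(s,"sidec.png",(230,120,430,270),4)
for n,a,b,z in[("cover",(372,151),(374,228),.05),("dial",(195,161),(318,145),.15),("rest",(196,178),(306,153),.12),("glue",(272,115),(377,182),0),("mallet",(481,226),(344,324),0),("stone",(162,249),(257,163),0),("gauge",(427,283),(276,297),0)]:
    print(n,*tri(t,a,s,b),atz(t,a,z),atz(s,b,z))
E
```

```text
cover [ 0.676 -0.167  0.036] 0.0014356349922701273 [ 0.672 -0.165  0.05 ] [ 0.67  -0.183  0.05 ]
dial [0.619 0.344 0.094] 0.005696957838993432 [0.611 0.328 0.15 ] [0.592 0.246 0.15 ]
rest [0.572 0.347 0.063] 0.013429790724817583 [0.569 0.331 0.12 ] [0.543 0.25  0.12 ]
glue [0.796 0.137 0.005] 0.01359398813387133 [0.791 0.139 0.   ] [0.807 0.146 0.   ]
mallet [ 0.463 -0.503  0.   ] 0.004798876735740195 [ 0.46  -0.503  0.   ] [ 0.465 -0.503  0.   ]
stone [ 0.371  0.461 -0.019] 0.0032116967164086516 [0.372 0.455 0.   ] [0.366 0.43  0.   ]
gauge [ 0.294 -0.34  -0.01 ] 0.014026760719169343 [ 0.288 -0.337  0.   ] [ 0.3   -0.351  0.   ]
```

View pics/top0.png

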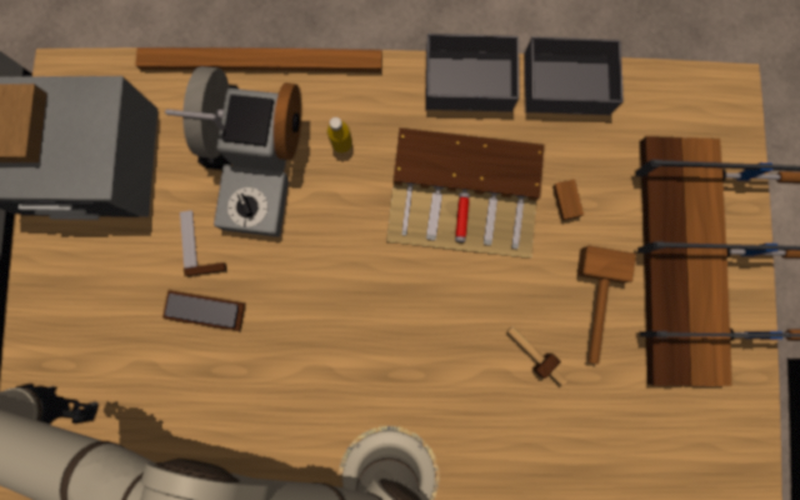

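View pics/topc.png

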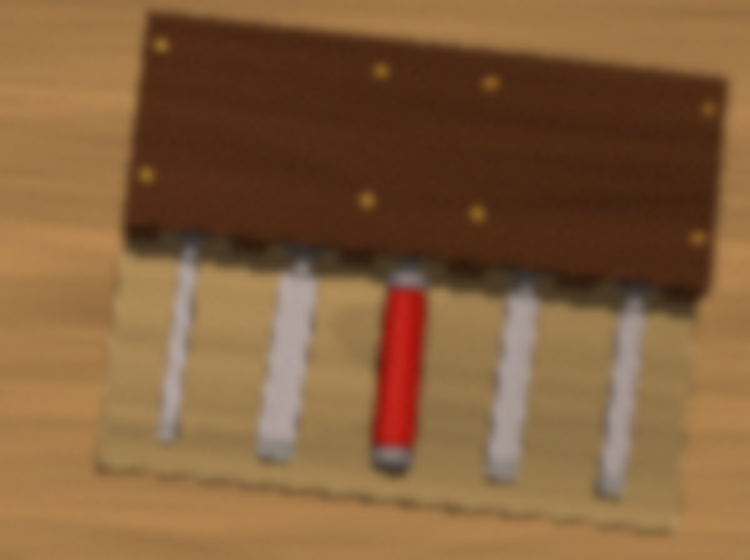

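View pics/dialc.png

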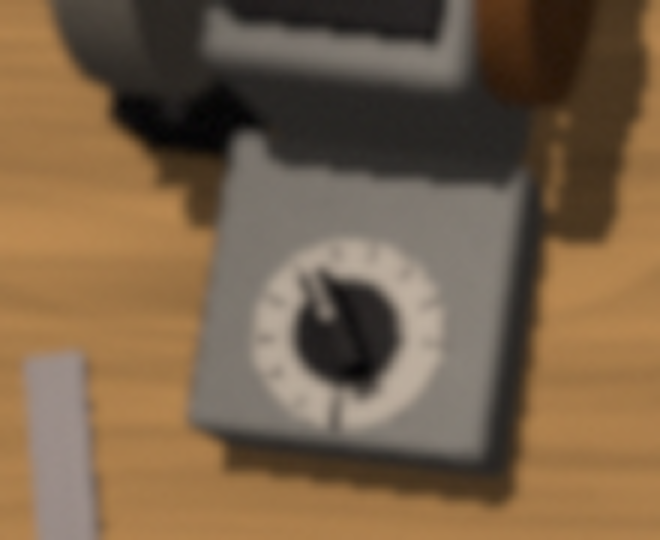

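View pics/sidec.png

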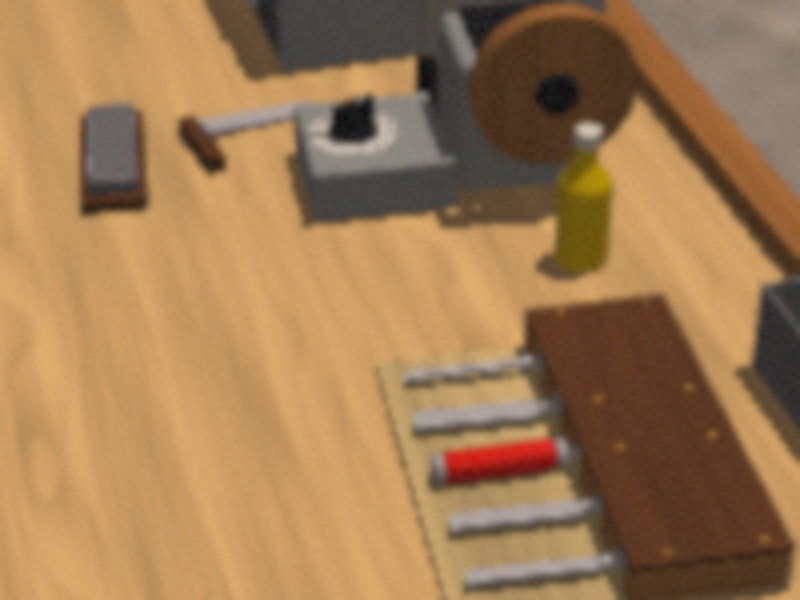

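Top crop: the five tools, left to right, are 10 mm blade (a), 22 mm (d), a red handle (e, stowed correctly), 18 mm (c) and 14 mm (b), so four are the wrong way round. Dial crop: the face centre is near (346,335), the rest mark near (335,412), and the pointer is up-left at about (302,270), which is roughly 2.5 rad.

```bash
python3 - <<'E'
from h import *
np.set_printoptions(precision=3,suppress=True)
t=grab("top");s=grab("side")
C=lambda x,y:(140+x/6,110+y/6); T=lambda x,y:(290+x/5,100+y/5)
print("face",atz(t,C(346,335),.064),"rest",atz(t,C(335,412),.064),"grip net",atz(t,(195,161),.094))
S=lambda x,y:(230+x/4,120+y/4)
print("side face",atz(s,S(343,133),.064), "side rest",atz(s,(306,153),.064))
for z in(.064,.09): print("ptr",z,atz(t,C(302,270),z),atz(t,C(328,318),z),"bar",atz(t,C(322,270),z),atz(t,C(370,385),z))
print("deck front",atz(t,C(190,422),.064),atz(t,C(490,468),.064))
print("deckcorner tri",tri(t,C(190,420),s,S(310,172)))
print("cover L,R front",atz(t,T(125,228),.05),atz(t,T(712,292),.05),"back",atz(t,T(150,12),.05),atz(t,T(726,80),.05))
print("ledge",atz(t,T(97,468),.008),atz(t,T(672,530),.008))
for n,p in dict(a=(168,440),d=(274,458),e=(390,470),c=(500,478),b=(610,494)).items(): print(n,atz(t,T(*p),.02))
for n,p in dict(a=(190,245),d=(300,260),e=(405,275),c=(523,285),b=(632,297)).items(): print(n,"neck",atz(t,T(*p),.02))
E
```

```text
face [0.614 0.343 0.064] rest [0.576 0.346 0.064] grip net [0.622 0.344 0.094]
side face [0.603 0.331 0.064] side rest [0.564 0.344 0.064]
ptr 0.064 [0.646 0.367 0.064] [0.623 0.352 0.064] bar [0.646 0.357 0.064] [0.59  0.33  0.064]
ptr 0.09 [0.64  0.359 0.09 ] [0.617 0.345 0.09 ] bar [0.641 0.35  0.09 ] [0.585 0.323 0.09 ]
deck front [0.57  0.417 0.064] [0.55  0.27  0.064]
deckcorner tri (array([ 0.592,  0.455, -0.054]), np.float64(0.0034499231798572837))
cover L,R front [0.685 0.003 0.05 ] [ 0.654 -0.344  0.05 ] back [ 0.817 -0.009  0.05 ] [ 0.784 -0.355  0.05 ]
ledge [0.547 0.018 0.008] [ 0.517 -0.328  0.008]
a [ 0.563 -0.025  0.02 ]
d [ 0.554 -0.088  0.02 ]
e [ 0.548 -0.157  0.02 ]
c [ 0.545 -0.223  0.02 ]
b [ 0.536 -0.289  0.02 ]
a neck [ 0.682 -0.036  0.02 ]
d neck [ 0.675 -0.102  0.02 ]
e neck [ 0.667 -0.165  0.02 ]
c neck [ 0.662 -0.237  0.02 ]
b neck [ 0.656 -0.303  0.02 ]
```

Call:
move_arm(rot=[[0,0,0],[0,0,0],[0,0,0],[0,0,0],[0,0,0],[0,0,0]], delta_pos=[[-0.04,0,0],[-0.04,0,0],[-0.04,0,0],[-0.04,0,0],[-0.04,0,0],[-0.04,0,0]], grip=[0.2,0.2,0.2,0.2,0.2,0.2])

```text
time_s: 2.0
position: [0.4208, 0.551, 0.2315]
eef_rot: [0.0, 0.147, 0.989, 0.0]
wrist_force: [1.3, 1.2, -0.0]
opening: 0.0513
grasp_force: 0.0
```

Call:
move_arm(rot=[[0,0,0],[0,0,0],[0,0,0],[0,0,0],[0,0,0],[0,0,0],[0,0,0]], delta_pos=[[-0.0353,-0.0203,0],[-0.0353,-0.0203,0],[-0.0353,-0.0203,0],[-0.0353,-0.0203,0],[-0.0353,-0.0203,0],[-0.0353,-0.0203,0],[-0.0353,-0.0203,0]], grip=[0.2,0.2,0.2,0.2,0.2,0.2,0.2])

```text
time_s: 2.58
position: [0.6152, 0.3422, 0.2315]
eef_rot: [0.0, 0.147, 0.989, 0.0]
wrist_force: [-0.1, 0.2, 0.3]
opening: 0.0511
grasp_force: 0.0
```

Call:
move_arm(rot=[[0,0,7.1],[0,0,7.1],[0,0,7.1],[0,0,7.1],[0,0,7.1],[0,0,7.1],[0,0,7.1],[0,0,7.1],[0,0,7.1],[0,0,7.1]], delta_pos=[[0,0,0],[0,0,0],[0,0,0],[0,0,0],[0,0,0],[0,0,0],[0,0,0],[0,0,0],[0,0,0],[0,0,0]], grip=[0.2,0.2,0.2,0.2,0.2,0.2,0.2,0.2,0.2,0.2])

```text
time_s: 3.42
position: [0.6139, 0.344, 0.2312]
eef_rot: [-0.0, 0.696, 0.718, 0.0]
wrist_force: [0.3, -1.0, 0.1]
opening: 0.0511
grasp_force: 0.0
```

Call:
move_arm(rot=[[0,0,7.1],[0,0,7.1],[0,0,7.1],[0,0,7.1],[0,0,7.1],[0,0,7.1],[0,0,7.1],[0,0,7.1],[0,0,7.1],[0,0,0]], delta_pos=[[0,0,0],[0,0,0],[0,0,0],[0,0,0],[0,0,0],[0,0,0],[0,0,0],[0,0,0],[0,0,0],[0,0,0]], grip=[0.2,0.2,0.2,0.2,0.2,0.2,0.2,0.2,0.2,0.2])

```text
time_s: 4.25
position: [0.6138, 0.3441, 0.2312]
eef_rot: [0.0, 0.97, 0.241, -0.0]
wrist_force: [-0.0, 0.1, -1.0]
opening: 0.0514
grasp_force: 0.0
```

```bash
python3 - <<'E'
from h import *
o=observe();print(o["qpos"],o["position"],o["eef_rot"])
s=grab("side");save(s,"s2.png",(270,80,370,180),5)
E
```

```text
[-0.67094984  0.56742955  0.18470528  1.41430082 -0.10728735  1.16992061
 -1.55593359] [0.61377212 0.3441352  0.23116513] [ 8.80298210e-05  9.70437811e-01  2.41351275e-01 -9.69591084e-05]
```

View pics/s2.png

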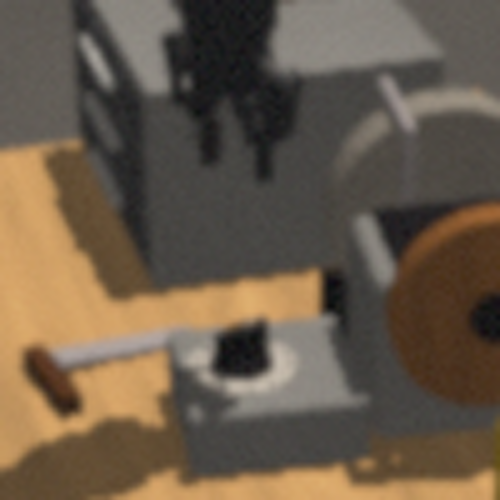

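The side crop shows the open gripper straight above the knob, with the knob at (243,350) and the fingers at (208,150) and (265,165).

Call:
move_arm(rot=[[0,0,0],[0,0,0],[0,0,0],[0,0,0],[0,0,0],[0,0,0],[0,0,0]], delta_pos=[[0,0,0.035],[0,0,0.035],[0,0,0.035],[0,0,0.02],[0,0,0.01],[0,0,0.01],[0,0,0]], grip=[0.2,0.2,0.2,0.2,0.2,0.2,0.2])

```text
time_s: 4.88
position: [0.6134, 0.3436, 0.0848]
eef_rot: [0.0, 0.97, 0.244, -0.001]
wrist_force: [-0.4, -0.3, -0.6]
opening: 0.051
grasp_force: 0.0
```

Call:
move_arm(rot=[[0,0,0],[0,0,0],[0,0,0],[0,0,0],[0,0,0],[0,0,0],[0,0,0],[0,0,0]], delta_pos=[[0,0,0],[0,0,0],[0,0,0],[0,0,0],[0,0,0],[0,0,0],[0,0,0],[0,0,0]], grip=[-0.6,-0.7,-0.7,-0.7,-0.7,-0.7,-0.7,-0.7])

```text
time_s: 5.55
position: [0.6168, 0.3426, 0.0886]
eef_rot: [0.001, 0.97, 0.243, 0.002]
wrist_force: [3.5, -4.8, 6.1]
opening: 0.0134
grasp_force: 22.6
```

Call:
move_arm(rot=[[0,0,0],[0,0,0],[0,0,-7.1],[0,0,-7.1],[0,0,-7.1],[0,0,-7.1],[0,0,-7.1],[0,0,-7.1],[0,0,-7.1],[0,0,-7.1]], delta_pos=[[0.0025,0.0025,-0.004],[0,0,0],[0,0,0],[0,0,0],[0,0,0],[0,0,0],[0,0,0],[0,0,0],[0,0,0],[0,0,0]], grip=[-1,-1,-1,-1,-1,-1,-1,-1,-1,-1])

```text
time_s: 6.38
position: [0.6173, 0.3422, 0.089]
eef_rot: [0.0, 0.736, 0.677, -0.001]
wrist_force: [5.7, -0.8, -9.5]
opening: 0.0118
grasp_force: 60.5
```

Call:
move_arm(rot=[[0,0,-7.1],[0,0,-7.1],[0,0,-7.1],[0,0,-7.1],[0,0,-7.1],[0,0,-7.1],[0,0,-7.1],[0,0,-7.1],[0,0,-7.1],[0,0,-7.1]], delta_pos=[[0,0,0],[0,0,0],[0,0,0],[0,0,0],[0,0,0],[0,0,0],[0,0,0],[0,0,0],[0,0,0],[0,0,0]], grip=[-1,-1,-1,-1,-1,-1,-1,-1,-1,-1])

```text
time_s: 7.22
position: [0.618, 0.3425, 0.0891]
eef_rot: [0.0, 0.206, 0.979, -0.0]
wrist_force: [6.3, 1.7, -11.6]
opening: 0.0119
grasp_force: 61.9
```

Call:
move_arm(rot=[[0,0,-7.1],[0,0,-7.1],[0,0,-3],[0,0,0]], delta_pos=[[0,0,0],[0,0,0],[0,0,0],[0,0,0]], grip=[-1,-1,-1,-1])

```text
time_s: 7.55
position: [0.6181, 0.3426, 0.089]
eef_rot: [0.0, 0.058, 0.998, 0.0]
wrist_force: [5.6, 1.5, -11.0]
opening: 0.0121
grasp_force: 62.0
```

```bash
python3 - <<'E'
from h import *
o=observe();print(o["qpos"],o["wrist_force"],o["wrist_torque"])
q=o["eef_rot"];print(2*np.degrees(np.arctan2(q[2],q[1])))
E
```

```text
[-0.26148705  0.75218201 -0.43279417  1.49258907  0.35344736  0.97429148
  0.66301498] [  5.60210901   1.54067371 -10.98902123] [ 0.38326391 -1.34669971 -0.0031112 ]
173.3122473570893
```

Call:
move_arm(rot=[[0,0,0],[0,0,0],[0,0,0],[0,0,0],[0,0,0],[0,0,0],[0,0,0],[0,0,0],[0,0,0],[0,0,0]], delta_pos=[[0,0,0],[0,0,0],[0,0,0],[0,0,-0.03],[0,0,-0.04],[0,0,-0.04],[0,-0.04,0],[0,-0.04,0],[0,-0.04,0],[0,-0.04,0]], grip=[0.1,0.1,0.1,0.1,0.1,0.1,0.1,0.1,0.1,0.1])

```text
time_s: 8.38
position: [0.5977, 0.1832, 0.2015]
eef_rot: [0.001, 0.059, 0.998, 0.0]
wrist_force: [0.8, 0.1, 0.7]
opening: 0.0469
grasp_force: 0.0
```

Call:
move_arm(rot=[[0,0,0],[0,0,0],[0,0,0],[0,0,0]], delta_pos=[[0.03,-0.04,0],[0.03,-0.04,0],[0.03,-0.04,0],[0,0,0]], grip=[0.1,0.1,0.1,0.1])

```text
time_s: 8.72
position: [0.5051, 0.0865, 0.1991]
eef_rot: [-0.003, 0.063, 0.998, -0.003]
wrist_force: [-1.1, -0.7, -0.6]
opening: 0.0469
grasp_force: 0.0
```

```bash
python3 - <<'E'
from h import *
t=grab("top");a=t["frame"][110:212,140:252];b=t["frame"][100:212,290:440]
save(t,"d3.png",(140,110,440,235),2.6)
print(observe()["qpos"])
print(nets.landmark_of("top","chisel_a_tip"))
E
```

```text
[ 0.18694237  0.30636306 -0.49161457  1.91033277  0.17679394  0.96991597
  1.06065213]
[{'point': [321.7, 189.0], 'p': 0.5}]
```

View pics/d3.png

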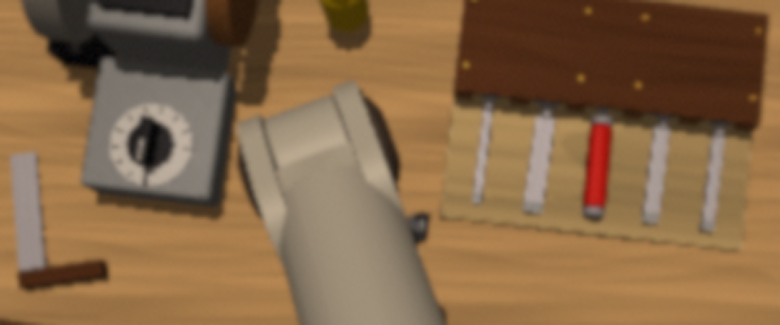

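```bash
python3 - <<'E'
from h import *
t=grab("top");s=grab("side")
def crop(f,b,k): return cv2.resize(np.ascontiguousarray(f["frame"][b[1]:b[3],b[0]:b[2],::-1]),None,fx=k,fy=k,interpolation=cv2.INTER_CUBIC)
A=crop(t,(175,140,220,185),8);B=crop(s,(295,125,340,170),8)
cv2.imwrite("pics/d4.png",np.hstack([A,B]))
E
```

```text
(no output)
```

View pics/d4.png

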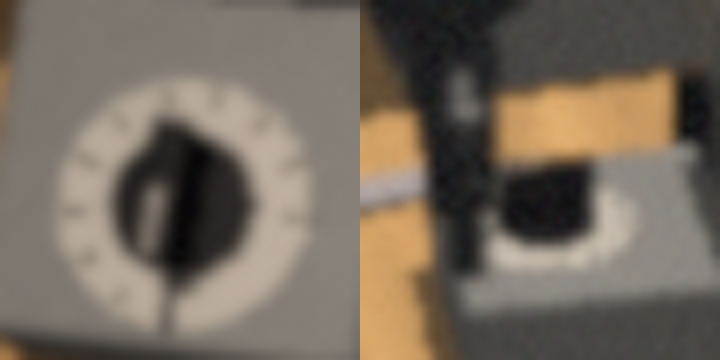

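The pointer line now runs (155,185)→(145,250), parallel to the direction from the dial centre to the rest mark at (167,310), so the dial is at rest. Next is chisel a.

Call:
move_arm(rot=[[0,0,-2.1],[0,0,0],[0,0,0],[0,0,0],[0,0,0],[0,0,0],[0,0,0],[0,0,0],[0,0,0],[0,0,0]], delta_pos=[[0,0,0],[-0.0242,-0.0265,0],[-0.0242,-0.0265,0],[-0.0242,-0.0265,0],[-0.0242,-0.0265,0],[0,0,0.04],[0,0,0.04],[0,0,0.04],[0,0,0.03],[0,0,0]], grip=[0.1,0.1,0.1,0.1,0.1,0.1,0.1,0.1,0.1,0.1])

```text
time_s: 9.75
position: [0.5954, -0.0181, 0.0435]
eef_rot: [-0.006, 0.04, 0.999, 0.001]
wrist_force: [-1.3, 0.0, -0.1]
opening: 0.0472
grasp_force: 0.0
```

```bash
python3 - <<'E'
from h import *
o=observe();print(o["qpos"],o["position"])
q=o["eef_rot"];print(2*np.degrees(np.arctan2(q[2],q[1])))
t=grab("top");s=grab("side")
def crop(f,b,k): return cv2.resize(np.ascontiguousarray(f["frame"][b[1]:b[3],b[0]:b[2],::-1]),None,fx=k,fy=k,interpolation=cv2.INTER_CUBIC)
cv2.imwrite("pics/a5.png",np.hstack([crop(t,(290,120,390,210),4),crop(s,(290,160,390,250),4)]))
E
```

```text
[ 0.26274915  0.64686728 -0.36545909  1.80509169  0.3153763   0.75865719
  1.22159992] [ 0.59539381 -0.01813221  0.04346331]
175.37821409474617
```

View pics/a5.png

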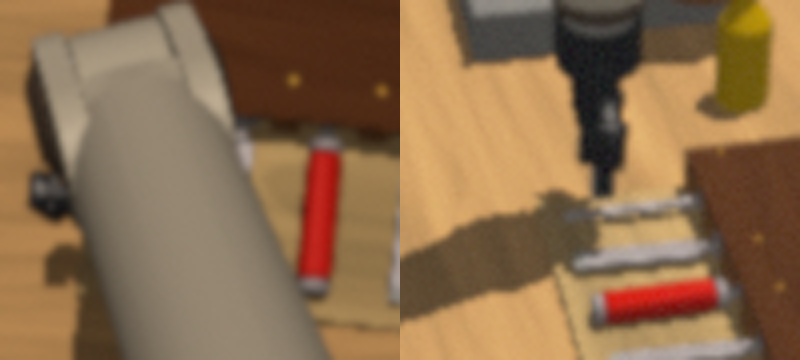

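The side view shows the fingers at (602,185), just above and slightly behind blade a, which runs (570,217) to (695,200). I'll correct about 9 mm to the right and go down.

Call:
move_arm(rot=[[0,0,0],[0,0,0],[0,0,0],[0,0,0],[0,0,0]], delta_pos=[[0.0026,-0.0096,0],[0,0,0.012],[0,0,0.012],[0,0,0.009],[0,0,0]], grip=[0.1,0.1,0.1,0.1,0.1])

```text
time_s: 10.27
position: [0.5948, -0.0295, 0.0156]
eef_rot: [-0.001, 0.042, 0.999, -0.0]
wrist_force: [0.4, 0.7, -0.7]
opening: 0.047
grasp_force: 0.0
```

Call:
move_arm(rot=[[0,0,0],[0,0,0],[0,0,0],[0,0,0],[0,0,0],[0,0,0]], delta_pos=[[0,0,0],[0,0,0],[0,0,0],[0,0,0],[0,0,0],[0,0,0]], grip=[-1,-1,-1,-1,-1,-1])

```text
time_s: 10.77
position: [0.5966, -0.0294, 0.0177]
eef_rot: [0.0, 0.041, 0.999, -0.0]
wrist_force: [-0.4, -0.2, 0.3]
opening: 0.0072
grasp_force: 58.8
```

Call:
move_arm(rot=[[0,0,0],[0,0,0],[0,0,0],[0,0,0],[0,0,0]], delta_pos=[[0,0,0],[0,0,0],[0,0,0.004],[0,0,0.003],[0,0,0]], grip=[-0.2,-0.2,-0.2,-0.2,-0.2])

```text
time_s: 11.18
position: [0.5954, -0.0293, 0.0093]
eef_rot: [-0.001, 0.041, 0.999, 0.0]
wrist_force: [0.3, 0.7, -0.4]
opening: 0.0339
grasp_force: 0.0
```

Call:
move_arm(rot=[[0,0,0],[0,0,0],[0,0,0],[0,0,0],[0,0,0]], delta_pos=[[0,0,0],[0,0,0],[0,0,0],[0,0,0],[0,0,0]], grip=[-1,-1,-1,-1,-1])

```text
time_s: 11.6
position: [0.5961, -0.0295, 0.0103]
eef_rot: [-0.0, 0.041, 0.999, -0.0]
wrist_force: [-0.1, 0.1, -0.6]
opening: 0.0077
grasp_force: 58.5
```

Call:
move_arm(rot=[[0,0,0],[0,0,0],[0,0,0],[0,0,0],[0,0,0],[0,0,0],[0,0,0]], delta_pos=[[0.02,0,-0.001],[0.02,0,0],[0.02,0,0],[0.02,0,0],[0.02,0,0],[0.02,0,0],[0,0,0]], grip=[-1,-1,-1,-1,-1,-1,-1])

```text
time_s: 12.18
position: [0.4715, -0.0192, 0.0108]
eef_rot: [-0.003, 0.041, 0.999, -0.0]
wrist_force: [-2.4, -0.4, -0.4]
opening: 0.0077
grasp_force: 58.6
```

```bash
python3 - <<'E'
from h import *
o=observe();print(o["qpos"])
t=grab("top");s=grab("side")
def crop(f,b,k): return cv2.resize(np.ascontiguousarray(f["frame"][b[1]:b[3],b[0]:b[2],::-1]),None,fx=k,fy=k,interpolation=cv2.INTER_CUBIC)
cv2.imwrite("pics/a6.png",np.hstack([crop(t,(290,120,390,210),4),crop(s,(290,160,390,250),4)]))
E
```

```text
[ 0.27178993  0.54622285 -0.34290603  2.12130153  0.35175283  0.53316646
  1.1574665 ]
```

View pics/a6.png

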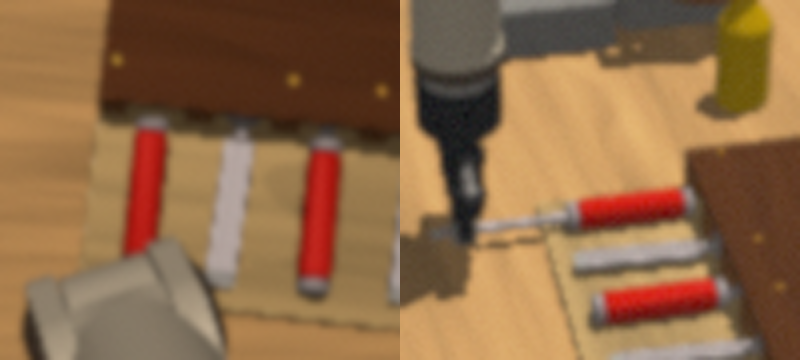

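Chisel a is out: its red handle is on the ledge, with the butt at (152,125) by the cover edge and the fingers on the blade. Now I'll regrasp it by the handle.

Call:
move_arm(rot=[[0,0,0],[0,0,0],[0,0,0],[0,0,0],[0,0,0],[0,0,0],[0,0,0],[0,0,0],[0,0,0],[0,0,0]], delta_pos=[[0,0,0],[0,0,0],[0,0,0],[0,0,-0.025],[0,0,-0.03],[-0.025,0,0],[-0.025,0,0],[-0.025,0,0],[-0.025,0,0],[-0.025,0,0]], grip=[0.1,0.1,0.1,0.1,0.1,0.1,0.1,0.1,0.1,0.1])

```text
time_s: 13.12
position: [0.603, -0.0301, 0.0665]
eef_rot: [0.0, 0.042, 0.999, 0.0]
wrist_force: [-0.2, 0.1, 0.4]
opening: 0.047
grasp_force: 0.0
```

Call:
move_arm(rot=[[0,0,0]], delta_pos=[[0,0,0]], grip=[0.1])

```text
time_s: 13.2
position: [0.6071, -0.0303, 0.067]
eef_rot: [0.003, 0.042, 0.999, 0.0]
wrist_force: [1.6, 0.2, 0.8]
opening: 0.047
grasp_force: 0.0
```

Call:
move_arm(rot=[[0,0,0],[0,0,0],[0,0,0],[0,0,0],[0,0,0]], delta_pos=[[0.006,0,0.01],[0,0,0.02],[0,0,0.015],[0,0,0.01],[0,0,0]], grip=[0.1,0.1,0.1,0.1,0.1])

```text
time_s: 13.62
position: [0.5916, -0.0292, 0.0083]
eef_rot: [-0.003, 0.041, 0.999, 0.0]
wrist_force: [0.2, -0.3, 1.1]
opening: 0.047
grasp_force: 0.0
```

Call:
move_arm(rot=[[0,0,0],[0,0,0],[0,0,0],[0,0,0],[0,0,0]], delta_pos=[[0,0,0],[0,0,0],[0,0,0],[0,0,0],[0,0,0]], grip=[-1,-1,-1,-1,-1])

```text
time_s: 14.03
position: [0.5955, -0.0294, 0.0118]
eef_rot: [0.0, 0.041, 0.999, -0.0]
wrist_force: [-0.2, -0.7, -1.7]
opening: 0.0269
grasp_force: 59.3
```

Call:
move_arm(rot=[[0,0,0],[0,0,0],[0,0,0],[0,0,0],[0,0,0],[0,0,0],[0,0,0],[0,0,0],[0,0,0],[0,0,0]], delta_pos=[[0,0,-0.015],[0,0,-0.02],[0,0,-0.01],[0.025,0,0],[0.025,0,0],[0.025,0,0],[0.025,0,0],[0.025,0,0],[0.025,0,0],[0.025,0,0]], grip=[-1,-1,-1,-1,-1,-1,-1,-1,-1,-1])

```text
time_s: 14.87
position: [0.42, -0.0148, 0.0566]
eef_rot: [0.001, 0.041, 0.999, -0.0]
wrist_force: [-0.4, 0.7, -1.7]
opening: 0.0268
grasp_force: 59.6
```

Call:
move_arm(rot=[[0,0,7.1],[0,0,7.1],[0,0,7.1],[0,0,7.1],[0,0,7.1],[0,0,7.1],[0,0,7.1],[0,0,7.1],[0,0,7.1],[0,0,7.1]], delta_pos=[[0,0,0],[0,0,0],[0,0,0],[0,0,0],[0,0,0],[0,0,0],[0,0,0],[0,0,0],[0,0,0],[0,0,0]], grip=[-1,-1,-1,-1,-1,-1,-1,-1,-1,-1])

```text
time_s: 15.7
position: [0.4214, -0.0147, 0.0567]
eef_rot: [0.001, 0.616, 0.788, 0.0]
wrist_force: [0.5, -0.5, -0.8]
opening: 0.027
grasp_force: 59.5
```

Call:
move_arm(rot=[[0,0,7.1],[0,0,7.1],[0,0,7.1],[0,0,7.1],[0,0,7.1],[0,0,7.1],[0,0,7.1],[0,0,7.1],[0,0,7.1],[0,0,7.1]], delta_pos=[[0,0,0],[0,0,0],[0,0,0],[0,0,0],[0,0,0],[0,0,0],[0,0,0],[0,0,0],[0,0,0],[0,0,0]], grip=[-1,-1,-1,-1,-1,-1,-1,-1,-1,-1])

```text
time_s: 16.53
position: [0.4214, -0.0146, 0.0567]
eef_rot: [0.0, 0.959, 0.283, 0.001]
wrist_force: [0.3, -0.3, -1.4]
opening: 0.0271
grasp_force: 59.5
```

Call:
move_arm(rot=[[0,0,7.1],[0,0,7.1],[0,0,7.1],[0,0,7.1],[0,0,7.1],[0,0,0],[0,0,0],[0,0,0]], delta_pos=[[0,0,0],[0,0,0],[0,0,0],[0,0,0],[0,0,0],[0,0,0],[0,0,0],[0,0,0]], grip=[-1,-1,-1,-1,-1,-1,-1,-1])

```text
time_s: 17.2
position: [0.4211, -0.0146, 0.0565]
eef_rot: [-0.0, 1.0, -0.018, 0.0]
wrist_force: [-0.9, 0.1, -1.6]
opening: 0.0266
grasp_force: 59.5
```

```bash
cat >> h.py <<'E'
TO=np.array([.670,-.169]);TX=np.array([.996,-.089]);TY=np.array([.089,.996])
def tray(p): d=np.array(p)[:2]-TO; return np.array([d@TX,d@TY])
def state():
    o=observe();q=o["eef_rot"];print("q",np.round(o["qpos"],2),"pos",np.round(o["position"],4),"trayxy",np.round(tray(o["position"]),4),"ang",round(2*np.degrees(np.arctan2(q[2],q[1])),1),"op",round(o["opening"],4))
def crop(f,b,k): return cv2.resize(np.ascontiguousarray(f["frame"][b[1]:b[3],b[0]:b[2],::-1]),None,fx=k,fy=k,interpolation=cv2.INTER_CUBIC)
def tips():
    for c in("top","side"):
        f=grab(c)
        for n,z in(("chisel_a_tip",.02),("chisel_e_butt",.021)):
            print(c,n,[(np.round(tray(atz(f,d["point"],z)),3).tolist(),round(d["p"],2)) for d in nets.landmark_of(c,n)])
E
python3 - <<'E'
from h import *
state();tips()
t=grab("top");s=grab("side")
cv2.imwrite("pics/a7.png",np.hstack([crop(t,(290,120,390,220),4),crop(s,(270,150,370,250),4)]))
E
```

```text
q [-0.33  0.38  0.34  2.25 -0.24  0.55 -1.4 ] pos [ 0.4211 -0.0146  0.0565] trayxy [-0.2617  0.1317] ang -2.0 op 0.0266
top chisel_a_tip [([-0.105, 0.139], 0.58)]
top chisel_e_butt [([-0.119, -0.001], 0.74), ([-0.111, 0.141], 0.68)]
side chisel_a_tip []
side chisel_e_butt [([-0.12, 0.0], 0.53), ([-0.238, 0.196], 0.22)]
```

View pics/a7.png

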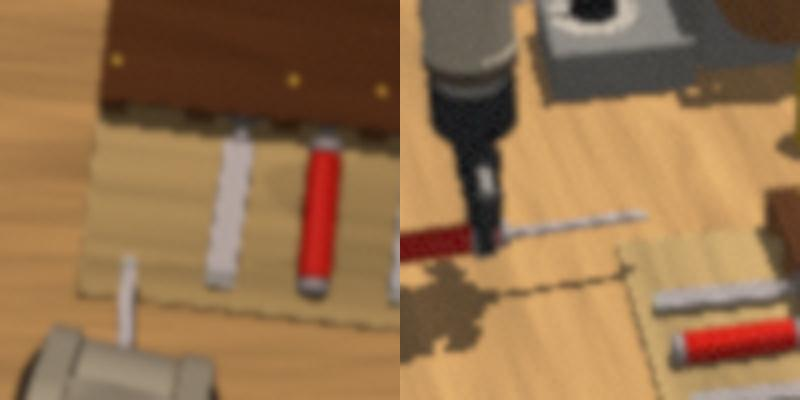

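The blade now points at the tray with its tip at (128,260), in line with the empty left compartment. Next I'll align 3°, lower it and slide it in.

Call:
move_arm(rot=[[0,0,3.1],[0,0,0],[0,0,0],[0,0,0],[0,0,0],[0,0,0],[0,0,0],[0,0,0],[0,0,0],[0,0,0]], delta_pos=[[0,0,0.01],[0,0,0.015],[0,0,0.013],[0,0,0],[0.025,0,0],[0.025,0,0],[0.025,0,0],[0.025,0,0],[0,0,0],[0,0,0]], grip=[-1,-1,-1,-1,-1,-1,-1,-1,-1,-1])

```text
time_s: 18.43
position: [0.5219, -0.0244, 0.0189]
eef_rot: [0.0, 0.999, -0.047, 0.001]
wrist_force: [-1.4, 0.5, -2.3]
opening: 0.0268
grasp_force: 59.5
```

```bash
python3 - <<'E'
from h import *
state();tips()
E
```

```text
q [-0.26  0.58  0.31  2.02 -0.31  0.58 -1.4 ] pos [ 0.5219 -0.0244  0.0189] trayxy [-0.1603  0.1308] ang -5.3 op 0.0268
top chisel_a_tip [([-0.007, 0.129], 0.54)]
top chisel_e_butt [([-0.112, -0.007], 0.75), ([-0.251, 0.592], 0.56)]
side chisel_a_tip [([-0.024, 0.128], 0.69), ([-0.116, 0.01], 0.26)]
side chisel_e_butt [([-0.124, -0.003], 0.56)]
```

Call:
move_arm(rot=[[0,0,0],[0,0,0],[0,0,0],[0,0,0],[0,0,0],[0,0,0],[0,0,0],[0,0,0]], delta_pos=[[0.02,0,0],[0.02,0,0],[0.02,0,0],[0.02,0,0],[0.02,0,0],[0.01,0,0.002],[0,0,0.003],[0,0,0]], grip=[-1,-1,-1,-1,-1,-1,-1,-1])

```text
time_s: 19.4
position: [0.6286, -0.0343, 0.0123]
eef_rot: [0.0, 0.999, -0.047, -0.001]
wrist_force: [-0.5, 0.2, -2.1]
opening: 0.027
grasp_force: 59.6
```

```bash
python3 - <<'E'
from h import *
state();tips();print(observe()["wrist_force"])
t=grab("top");s=grab("side")
cv2.imwrite("pics/a8.png",np.hstack([crop(t,(290,120,390,220),4),crop(s,(290,150,390,250),4)]))
E
```

```text
q [-0.22  0.73  0.31  1.75 -0.32  0.72 -1.4 ] pos [ 0.6286 -0.0343  0.0123] trayxy [-0.0532  0.1305] ang -5.3 op 0.027
top chisel_a_tip [([0.002, -0.252], 0.64), ([0.003, 0.013], 0.51)]
top chisel_e_butt [([-0.117, -0.0], 0.89), ([-0.002, 0.005], 0.41)]
side chisel_a_tip [([0.007, 0.001], 0.6)]
side chisel_e_butt [([-0.123, -0.007], 0.85)]
[-0.38703682 -0.28393075 -1.72851551]
```

View pics/a8.png

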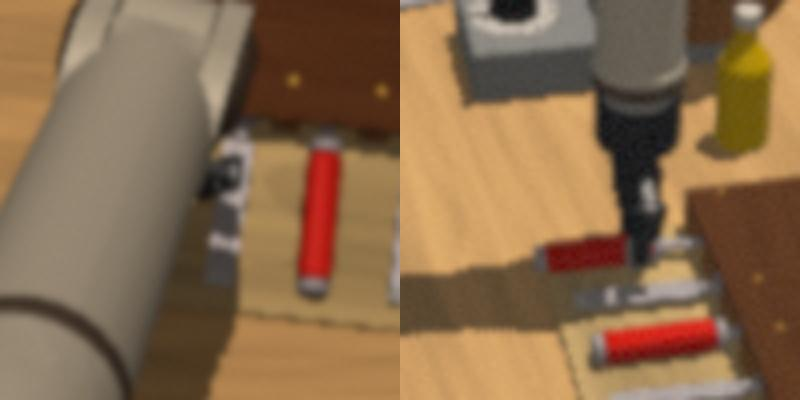

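Handle a lies in the left compartment, butt at (540,258), with the neck reaching the cover edge at (700,240). I'll push it a little farther, release, and move over blade d.

Call:
move_arm(rot=[[0,0,0],[0,0,0],[0,0,0],[0,0,0],[0,0,0],[0,0,0],[0,0,0],[0,0,0]], delta_pos=[[0.008,0,0],[0,0,0],[0,0,0],[0,0,0],[0,0,0],[0,0,-0.02],[0,0,-0.025],[0,0,-0.015]], grip=[-1,-1,0.1,0.1,0.1,0.1,0.1,0.1])

```text
time_s: 20.47
position: [0.6385, -0.0354, 0.0751]
eef_rot: [0.0, 0.999, -0.047, 0.001]
wrist_force: [-0.0, 0.2, 0.3]
opening: 0.0469
grasp_force: 0.0
```

Call:
move_arm(rot=[[0,0,0],[0,0,0],[0,0,0],[0,0,0],[0,0,0],[0,0,0]], delta_pos=[[-0.016,0.02,0],[-0.016,0.02,0],[-0.016,0.02,0],[0,0,0],[0,0,0],[0,0,0]], grip=[0.1,0.1,0.1,0.1,0.1,0.1])

```text
time_s: 20.97
position: [0.585, -0.09, 0.0736]
eef_rot: [-0.0, 0.999, -0.047, 0.0]
wrist_force: [0.6, -0.5, -0.1]
opening: 0.0468
grasp_force: 0.0
```

```bash
python3 - <<'E'
from h import *
state();tips()
E
```

```text
q [-0.16  0.58  0.35  1.84 -0.28  0.77 -1.33] pos [ 0.585  -0.09    0.0736] trayxy [-0.0917  0.0711] ang -5.4 op 0.0468
top chisel_a_tip []
top chisel_e_butt [([-0.116, -0.001], 0.68)]
side chisel_a_tip []
side chisel_e_butt [([-0.113, -0.006], 0.69)]
```

Call:
move_arm(rot=[[0,0,0],[0,0,0],[0,0,0],[0,0,0],[0,0,0],[0,0,0]], delta_pos=[[0,0,0.02],[0,0,0.02],[0,0,0.015],[0,0,0.008],[0,0,0],[0,0,0]], grip=[0.1,0.1,0.1,0.1,0.1,0.1])

```text
time_s: 21.77
position: [0.5844, -0.0903, 0.0101]
eef_rot: [0.0, 0.999, -0.047, -0.0]
wrist_force: [0.1, -0.0, -1.2]
opening: 0.047
grasp_force: 0.0
```

Call:
move_arm(rot=[[0,0,0],[0,0,0],[0,0,0],[0,0,0],[0,0,0]], delta_pos=[[0,0,0],[0,0,0],[0,0,0],[0,0,0],[0,0,0]], grip=[-1,-1,-1,-1,-1])

```text
time_s: 22.18
position: [0.5854, -0.0906, 0.0111]
eef_rot: [0.0, 0.999, -0.047, 0.001]
wrist_force: [2.1, -0.3, 0.9]
opening: 0.0199
grasp_force: 58.2
```

Call:
move_arm(rot=[[0,0,0],[0,0,0],[0,0,0],[0,0,0],[0,0,0],[0,0,0],[0,0,0],[0,0,0],[0,0,0]], delta_pos=[[-0.02,0,-0.001],[-0.02,0,0],[-0.02,0,0],[-0.02,0,0],[-0.02,0,0],[-0.02,0,0],[-0.005,0,0],[0,0,0],[0,0,0]], grip=[-1,-1,-1,-1,-1,-1,-1,-1,-1])

```text
time_s: 22.93
position: [0.4604, -0.0786, 0.0115]
eef_rot: [-0.0, 0.999, -0.047, -0.0]
wrist_force: [-2.3, 0.4, 1.7]
opening: 0.0196
grasp_force: 58.5
```

```bash
python3 - <<'E'
from h import *
state();tips()
E
```

```text
q [-0.14  0.53  0.3   2.16 -0.32  0.5  -1.26] pos [ 0.4604 -0.0786  0.0115] trayxy [-0.2168  0.0714] ang -5.3 op 0.0196
top chisel_a_tip []
top chisel_e_butt [([-0.121, 0.001], 0.68)]
side chisel_a_tip []
side chisel_e_butt [([-0.117, -0.002], 0.86), ([-0.129, 0.076], 0.41)]
```

Call:
move_arm(rot=[[0,0,0],[0,0,0],[0,0,0],[0,0,0],[0,0,0],[0,0,0],[0,0,0],[0,0,0],[0,0,0],[0,0,0]], delta_pos=[[0,0,0],[0,0,0],[0,0,0],[0,0,-0.025],[0,0,-0.03],[0,0,0],[0.025,0,0],[0.025,0,0],[0.025,0,0],[0.025,0,0]], grip=[0.1,0.1,0.1,0.1,0.1,0.1,0.1,0.1,0.1,0.1])

```text
time_s: 24.07
position: [0.5609, -0.088, 0.0664]
eef_rot: [-0.0, 0.999, -0.047, 0.0]
wrist_force: [0.7, 1.1, 0.0]
opening: 0.0469
grasp_force: 0.0
```

Call:
move_arm(rot=[[0,0,0],[0,0,0],[0,0,0],[0,0,0]], delta_pos=[[0.025,0,0],[0,0,0],[0,0,0],[0,0,0]], grip=[0.1,0.1,0.1,0.1])

```text
time_s: 24.4
position: [0.5833, -0.0904, 0.0656]
eef_rot: [-0.0, 0.999, -0.047, -0.001]
wrist_force: [-1.2, 0.8, 0.6]
opening: 0.0474
grasp_force: 0.0
```

```bash
python3 - <<'E'
from h import *
state()
s=grab("side")
cv2.imwrite("pics/d9.png",crop(s,(270,150,400,270),5))
E
```

```text
q [-0.16  0.6   0.35  1.84 -0.29  0.76 -1.32] pos [ 0.5833 -0.0904  0.0656] trayxy [-0.0933  0.0706] ang -5.4 op 0.0474
```

View pics/d9.png

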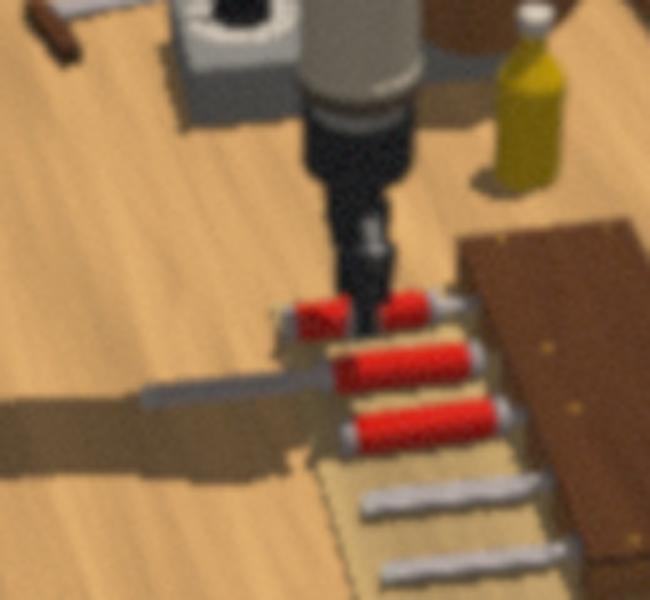

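Chisel d is pulled out, with its handle on the ledge and its butt at (480,355). Chisel a is stowed, its neck vanishing under the cover at (470,303). The hand is over d's handle, so I'll grasp it.

Call:
move_arm(rot=[[0,0,0],[0,0,0],[0,0,0],[0,0,0],[0,0,0],[0,0,0],[0,0,0],[0,0,0],[0,0,0],[0,0,0]], delta_pos=[[0,0,0.02],[0,0,0.02],[0,0,0.014],[0,0,0],[0,0,0],[0,0,0],[0,0,0],[0,0,0],[0,0,0],[0,0,0]], grip=[0.1,0.1,0.1,0.1,0.1,-1,-1,-1,-1,-1])

```text
time_s: 25.28
position: [0.5855, -0.0909, 0.0136]
eef_rot: [0.0, 0.999, -0.047, 0.001]
wrist_force: [-0.9, -1.5, 7.1]
opening: 0.0264
grasp_force: 59.9
```

Call:
move_arm(rot=[[0,0,0],[0,0,0],[0,0,0],[0,0,0],[0,0,0],[0,0,0],[0,0,0],[0,0,0],[0,0,0],[0,0,0]], delta_pos=[[0,0,-0.015],[0,0,-0.02],[0,0,-0.01],[-0.025,0,0],[-0.025,0,0],[-0.025,0,0],[-0.025,0,0],[-0.025,0,0],[-0.025,0,0],[-0.01,0,0]], grip=[-1,-1,-1,-1,-1,-1,-1,-1,-1,-1])

```text
time_s: 26.12
position: [0.4207, -0.0748, 0.0568]
eef_rot: [-0.001, 0.999, -0.047, -0.002]
wrist_force: [-0.1, 1.2, -1.7]
opening: 0.0269
grasp_force: 59.0
```

```bash
python3 - <<'E'
from h import *
state();tips();o=observe();print(o["wrist_force"],o["wrist_torque"])
f=grab("top")
for n in("gauge","mallet","stone"):print(n,[atz(f,d["point"],0).round(3)for d in nets.landmark_of("top",n)],[ (atz(f,d["bbox"][:2],.0).round(3),atz(f,d["bbox"][2:],0).round(3),round(d["p"],2)) for d in nets.boxes_of("top",n)])
E
```

```text
q [-0.2   0.39  0.37  2.23 -0.26  0.56 -1.3 ] pos [ 0.4207 -0.0748  0.0568] trayxy [-0.2566  0.0717] ang -5.4 op 0.0269
top chisel_a_tip [([0.01, -0.133], 0.55), ([-0.124, -0.146], 0.2)]
top chisel_e_butt [([-0.113, -0.003], 0.78), ([-0.116, -0.143], 0.73)]
side chisel_a_tip [([-0.123, 0.569], 0.46)]
side chisel_e_butt [([-0.12, -0.007], 0.78)]
[-0.38866447 -0.24564261 -1.55003665] [ 0.06136461 -0.01031795  0.07887085]
gauge [array([ 0.288, -0.346,  0.   ])] [(array([ 0.349, -0.285,  0.   ]), array([ 0.211, -0.414,  0.   ]), 0.68), (array([ 0.665, -0.293,  0.   ]), array([ 0.534, -0.324,  0.   ]), 0.62), (array([ 0.674, -0.152,  0.   ]), array([ 0.553, -0.181,  0.   ]), 0.16)]
mallet [array([ 0.463, -0.496,  0.   ])] [(array([ 0.534, -0.44 ,  0.   ]), array([ 0.256, -0.585,  0.   ]), 0.56), (array([0.857, 0.177, 0.   ]), array([0.765, 0.103, 0.   ]), 0.51), (array([0.836, 0.035, 0.   ]), array([ 0.511, -0.357,  0.   ]), 0.22)]
stone [array([0.38, 0.45, 0.  ]), array([0.798, 0.126, 0.   ])] [(array([0.43 , 0.559, 0.   ]), array([0.328, 0.34 , 0.   ]), 0.64)]
```

Call:
move_arm(rot=[[0,0,-7.1],[0,0,-7.1],[0,0,-7.1],[0,0,-7.1],[0,0,-7.1],[0,0,-7.1],[0,0,-7.1],[0,0,-7.1],[0,0,-7.1],[0,0,-7.1]], delta_pos=[[0,0,0],[0,0,0],[0,0,0],[0,0,0],[0,0,0],[0,0,0],[0,0,0],[0,0,0],[0,0,0],[0,0,0]], grip=[-1,-1,-1,-1,-1,-1,-1,-1,-1,-1])

```text
time_s: 27.6
position: [0.4252, -0.0756, 0.0572]
eef_rot: [-0.0, 0.839, 0.545, -0.0]
wrist_force: [-0.3, 0.4, -1.7]
opening: 0.0266
grasp_force: 59.0
```

Call:
move_arm(rot=[[0,0,-7.1],[0,0,-7.1],[0,0,-7.1],[0,0,-7.1],[0,0,-7.1],[0,0,-7.1],[0,0,-7.1],[0,0,-7.1],[0,0,-7.1],[0,0,-7.1]], delta_pos=[[0,0,0],[0,0,0],[0,0,0],[0,0,0],[0,0,0],[0,0,0],[0,0,0],[0,0,0],[0,0,0],[0,0,0]], grip=[-1,-1,-1,-1,-1,-1,-1,-1,-1,-1])

```text
time_s: 28.43
position: [0.4252, -0.0757, 0.0572]
eef_rot: [-0.0, 0.367, 0.93, -0.0]
wrist_force: [-0.3, 0.0, -1.5]
opening: 0.0271
grasp_force: 59.0
```

Call:
move_arm(rot=[[0,0,-7.1],[0,0,-7.1],[0,0,-7.1],[0,0,-7.1],[0,0,-7.1],[0,0,-2.8],[0,0,0],[0,0,0],[0,0,0]], delta_pos=[[0,0,0],[0,0,0],[0,0,0],[0,0,0],[0,0,0],[0,0,0],[0,0,0],[0,0,0],[0,0,0]], grip=[-1,-1,-1,-1,-1,-1,-1,-1,-1])

```text
time_s: 29.18
position: [0.4252, -0.0756, 0.0573]
eef_rot: [-0.0, 0.045, 0.999, -0.0]
wrist_force: [0.4, -0.2, -1.7]
opening: 0.0267
grasp_force: 58.9
```

```bash
python3 - <<'E'
from h import *
state();tips();o=observe();print(o["wrist_force"],o["wrist_torque"])
E
```

```text
q [ 0.46  0.4  -0.4   2.21  0.28  0.58  1.33] pos [ 0.4252 -0.0756  0.0573] trayxy [-0.2522  0.0712] ang 174.8 op 0.0267
top chisel_a_tip [([0.092, 0.31], 0.75), ([-0.18, -0.337], 0.22)]
top chisel_e_butt [([-0.123, -0.009], 0.63)]
side chisel_a_tip [([-0.348, 0.541], 0.75), ([-0.183, -0.379], 0.62)]
side chisel_e_butt [([-0.12, -0.01], 0.68)]
[ 0.0708787  -0.12856242 -2.46821309] [ 0.03648796  0.01000361 -0.03683092]
```

Call:
move_arm(rot=[[0,0,0],[0,0,0],[0,0,0],[0,0,0],[0,0,0],[0,0,0],[0,0,0],[0,0,0],[0,0,0],[0,0,0]], delta_pos=[[0,-0.004,0.01],[0,0,0.015],[0,0,0.012],[0,0,0],[-0.025,0,0],[-0.025,0,0],[-0.025,0,0],[-0.025,0,0],[0,0,0],[0,0,0]], grip=[-1,-1,-1,-1,-1,-1,-1,-1,-1,-1])

```text
time_s: 30.32
position: [0.5258, -0.0883, 0.0203]
eef_rot: [0.001, 0.044, 0.999, 0.0]
wrist_force: [-0.2, -0.3, -1.8]
opening: 0.027
grasp_force: 58.9
```

```bash
python3 - <<'E'
from h import *
state();tips();o=observe();print(o["wrist_force"],o["wrist_torque"])
E
```

```text
q [ 0.4   0.6  -0.35  1.98  0.34  0.62  1.31] pos [ 0.5258 -0.0883  0.0203] trayxy [-0.1508  0.0675] ang 174.9 op 0.027
top chisel_a_tip []
top chisel_e_butt [([-0.005, 0.063], 0.58), ([0.002, -0.13], 0.37)]
side chisel_a_tip [([-0.012, -0.137], 0.72)]
side chisel_e_butt [([-0.119, 0.003], 0.84)]
[ 0.48565589  0.42958801 -1.38264405] [-0.06281062 -0.01868465  0.06273753]
```

Call:
move_arm(rot=[[0,0,0],[0,0,0],[0,0,0],[0,0,0],[0,0,0],[0,0,0],[0,0,0],[0,0,0],[0,0,0]], delta_pos=[[-0.02,0,0],[-0.02,0,0],[-0.02,0,0],[-0.02,0,0],[-0.02,0,0],[-0.006,0,0.002],[0,0,0.003],[0,0,0],[0,0,0]], grip=[-1,-1,-1,-1,-1,-1,-1,-1,-1])

```text
time_s: 31.37
position: [0.6277, -0.0974, 0.0144]
eef_rot: [-0.002, 0.044, 0.999, 0.0]
wrist_force: [-0.3, -0.4, -1.6]
opening: 0.0271
grasp_force: 59.0
```

```bash
python3 - <<'E'
from h import *
state();tips();o=observe();print(o["wrist_force"],o["wrist_torque"])
f=grab("side");hsv=cv2.cvtColor(f["frame"],cv2.COLOR_RGB2HSV)
m=((hsv[...,1]>150)&((hsv[...,0]<6)|(hsv[...,0]>174))&(hsv[...,2]>60)).astype(np.uint8)
n,l,st,c=cv2.connectedComponentsWithStats(m)
for i in range(1,n):
    if st[i,4]>15:
        ys,xs=np.where(l==i);k=xs.argmin();print(st[i],"left",tray(atz(f,(xs[k],ys[xs==xs[k]].mean()),.021)).round(3),"right",tray(atz(f,(xs.max(),ys[xs==xs.max()].mean()),.021)).round(3))
E
```

```text
q [ 0.36  0.74 -0.34  1.71  0.34  0.75  1.33] pos [ 0.6277 -0.0974  0.0144] trayxy [-0.0485  0.0676] ang 175.0 op 0.0271
top chisel_a_tip []
top chisel_e_butt []
side chisel_a_tip []
side chisel_e_butt [([-0.115, -0.008], 0.75), ([-0.271, 0.55], 0.16)]
[-0.04841968 -0.96917027 -1.99684656] [-0.01132592 -0.04199445  0.0408224 ]
[  0  54  17  49 432] left [-1.88   1.961] right [-1.642  1.527]
[ 13 109  32  63 768] left [-1.549  1.195] right [-1.257  0.689]
[ 44 178  25  52 524] left [-1.201  0.487] right [-1.051  0.246]
[330 208  21  10 141] left [-0.122  0.128] right [-0.048  0.129]
[333 219  19  10 134] left [-0.123  0.067] right [-0.058  0.068]
[341 230  28  11 209] left [-0.107  0.008] right [-0.016 -0.004]
[ 69 235   9  18  80] left [-1.014  0.103] right [-0.992  0.119]
```

Call:
move_arm(rot=[[0,0,0],[0,0,0],[0,0,0],[0,0,0],[0,0,0],[0,0,0],[0,0,0],[0,0,0]], delta_pos=[[-0.006,0,0.001],[0,0,0],[0,0,0],[0,0,0],[0,0,0],[0,0,-0.02],[0,0,-0.025],[0,0,-0.02]], grip=[-1,-1,0.1,0.1,0.1,0.1,0.1,0.1])

```text
time_s: 32.38
position: [0.636, -0.0979, 0.0803]
eef_rot: [-0.0, 0.044, 0.999, 0.0]
wrist_force: [1.8, 0.2, -1.0]
opening: 0.0469
grasp_force: 0.0
```

Call:
move_arm(rot=[[0,0,0],[0,0,0],[0,0,0],[0,0,0],[0,0,0],[0,0,0],[0,0,0],[0,0,0]], delta_pos=[[0.0094,-0.0265,0],[0.0094,-0.0265,0],[0.0094,-0.0265,0],[0.0094,-0.0265,0],[0.0094,-0.0265,0],[0,0,0],[0,0,0],[0,0,0]], grip=[0.1,0.1,0.1,0.1,0.1,0.1,0.1,0.1])

```text
time_s: 33.05
position: [0.5779, -0.2254, 0.0795]
eef_rot: [0.0, 0.044, 0.999, 0.0]
wrist_force: [0.2, 0.0, 0.4]
opening: 0.0469
grasp_force: 0.0
```

```bash
cat >> h.py <<'E'
def reds(name="side"):
    f=grab(name);hsv=cv2.cvtColor(f["frame"],cv2.COLOR_RGB2HSV)
    m=((hsv[...,1]>150)&((hsv[...,0]<6)|(hsv[...,0]>174))&(hsv[...,2]>60)).astype(np.uint8); m[:,:250]=0
    n,l,st,c=cv2.connectedComponentsWithStats(m)
    for i in range(1,n):
        if st[i,4]>15:
            p=np.argwhere(l==i)[:,::-1]; a=p[p[:,0]<=p[:,0].min()+1].mean(0);b=p[p[:,0]>=p[:,0].max()-1].mean(0)
            if name=="top": a=p[p[:,1]<=p[:,1].min()+1].mean(0);b=p[p[:,1]>=p[:,1].max()-1].mean(0)
            print("red",name,st[i],tray(atz(f,a,.026)).round(3),tray(atz(f,b,.026)).round(3))
def greys():
    # blades on the ledge: columns scan along tray y at fixed tray x, in the side picture
    f=grab("side");g=f["frame"].astype(int)
    for x in(-.11,-.09,-.05,-.02):
        ys=np.arange(-.17,.17,.002);v=[]
        for y in ys:
            w=TO+x*TX+y*TY;u=proj(f,[w[0],w[1],.021]);px=g[int(round(u[1])),int(round(u[0]))]
            v.append(px[0]-px[2]<25 and px.min()>90)
        print("grey x",x,[round(y,3) for y,k in zip(ys,v) if k])
E
python3 - <<'E'
from h import *
state();tips();reds();greys()
E
```

```text
q [ 0.61  0.62 -0.37  1.74  0.29  0.83  1.58] pos [ 0.5779 -0.2254  0.0795] trayxy [-0.0868 -0.0644] ang 174.9 op 0.0469
top chisel_a_tip [([-0.006, 0.052], 0.71)]
top chisel_e_butt [([-0.117, -0.001], 0.58), ([0.006, -0.257], 0.4)]
side chisel_a_tip []
side chisel_e_butt [([-0.117, -0.006], 0.63), ([-0.126, -0.069], 0.5)]
red side [329 209  17   9 115] [-0.123  0.124] [-0.07   0.123]
red side [335 220  13   8  91] [-0.115  0.062] [-0.076  0.063]
red side [357 230  12   9  83] [-0.053 -0.009] [-0.019 -0.008]
red side [341 232  10   9  70] [-0.107 -0.005] [-0.081 -0.005]
grey x -0.11 [np.float64(-0.144), np.float64(-0.142), np.float64(-0.14), np.float64(-0.138), np.float64(-0.136), np.float64(-0.134), np.float64(-0.132)]
grey x -0.09 [np.float64(-0.144), np.float64(-0.142), np.float64(-0.14), np.float64(-0.138), np.float64(-0.136), np.float64(-0.134), np.float64(-0.132), np.float64(-0.082), np.float64(-0.08), np.float64(-0.078), np.float64(-0.076), np.float64(-0.074), np.float64(-0.072), np.float64(-0.07), np.float64(-0.068), np.float64(-0.066), np.float64(-0.064)]
grey x -0.05 [np.float64(-0.146), np.float64(-0.144), np.float64(-0.142), np.float64(-0.14), np.float64(-0.138), np.float64(-0.136), np.float64(-0.134), np.float64(-0.08), np.float64(-0.078), np.float64(-0.076), np.float64(-0.074), np.float64(-0.072), np.float64(-0.07), np.float64(-0.068), np.float64(-0.066)]
grey x -0.02 [np.float64(-0.148), np.float64(-0.146), np.float64(-0.144), np.float64(-0.142), np.float64(-0.14), np.float64(-0.138), np.float64(-0.136), np.float64(-0.086), np.float64(-0.084), np.float64(-0.082), np.float64(-0.08), np.float64(-0.078), np.float64(-0.076), np.float64(-0.074), np.float64(-0.072), np.float64(-0.07), np.float64(-0.068), np.float64(0.054), np.float64(0.064), np.float64(0.066), np.float64(0.068)]
```

Call:
move_arm(rot=[[0,0,0],[0,0,0],[0,0,0],[0,0,0],[0,0,0],[0,0,0]], delta_pos=[[0,-0.002,0.02],[0,0,0.02],[0,0,0.02],[0,0,0.009],[0,0,0],[0,0,0]], grip=[0.1,0.1,0.1,0.1,0.1,0.1])

```text
time_s: 33.95
position: [0.5773, -0.2276, 0.0101]
eef_rot: [-0.0, 0.044, 0.999, 0.0]
wrist_force: [0.6, 0.6, 1.2]
opening: 0.0466
grasp_force: 0.0
```

Call:
move_arm(rot=[[0,0,0],[0,0,0],[0,0,0],[0,0,0],[0,0,0]], delta_pos=[[0,0,0],[0,0,0],[0,0,0],[0,0,0],[0,0,0]], grip=[-1,-1,-1,-1,-1])

```text
time_s: 34.37
position: [0.5783, -0.2284, 0.0113]
eef_rot: [0.001, 0.044, 0.999, -0.0]
wrist_force: [0.4, -0.4, 0.6]
opening: 0.0161
grasp_force: 58.4
```

Call:
move_arm(rot=[[0,0,0],[0,0,0],[0,0,0],[0,0,0],[0,0,0],[0,0,0],[0,0,0],[0,0,0],[0,0,0]], delta_pos=[[0.02,0,-0.001],[0.02,0,0],[0.02,0,0],[0.02,0,0],[0.02,0,0],[0.02,0,0],[0.005,0,0],[0,0,0],[0,0,0]], grip=[-1,-1,-1,-1,-1,-1,-1,-1,-1])

```text
time_s: 35.12
position: [0.4529, -0.2171, 0.0115]
eef_rot: [-0.0, 0.044, 0.999, -0.0]
wrist_force: [-1.3, 0.4, 1.8]
opening: 0.0159
grasp_force: 58.7
```

```bash
python3 - <<'E'
from h import *
state();reds();reds("top")
E
```

```text
q [ 0.67  0.58 -0.34  2.05  0.34  0.57  1.57] pos [ 0.4529 -0.2171  0.0115] trayxy [-0.212  -0.0673] ang 174.9 op 0.0159
red side [330 209  26   9 174] [-0.121  0.121] [-0.034  0.118]
red side [335 219  27   9 193] [-0.115  0.062] [-0.028  0.056]
red side [341 230  28  11 209] [-0.107 -0.005] [-0.019 -0.008]
red side [346 243  29  11 222] [-0.106 -0.074] [-0.018 -0.08 ]
red top [321 158  10  32 233] [-0.031  0.134] [-0.121  0.131]
red top [341 158  12  32 231] [-0.024  0.07 ] [-0.114  0.071]
red top [365 158  10  32 236] [-0.016  0.003] [-0.106  0.002]
red top [388 160  10  32 241] [-0.014 -0.067] [-0.105 -0.066]
```

Call:
move_arm(rot=[[0,0,0],[0,0,0],[0,0,0],[0,0,0],[0,0,0],[0,0,0],[0,0,0],[0,0,0],[0,0,0],[0,0,0]], delta_pos=[[0,0,0],[0,0,0],[0,0,0],[0,0,-0.025],[0,0,-0.03],[0,0,0],[-0.025,0,0],[-0.025,0,0],[-0.025,0,0],[-0.025,0,0]], grip=[0.1,0.1,0.1,0.1,0.1,0.1,0.1,0.1,0.1,0.1])

```text
time_s: 36.05
position: [0.554, -0.226, 0.0663]
eef_rot: [0.0, 0.044, 0.999, -0.0]
wrist_force: [0.3, 0.3, -0.6]
opening: 0.0468
grasp_force: 0.0
```

Call:
move_arm(rot=[[0,0,0],[0,0,0],[0,0,0],[0,0,0]], delta_pos=[[-0.024,0,0],[0,0,0],[0,0,0],[0,0,0]], grip=[0.1,0.1,0.1,0.1])

```text
time_s: 36.38
position: [0.5755, -0.2275, 0.0656]
eef_rot: [-0.001, 0.044, 0.999, 0.0]
wrist_force: [-0.7, -0.2, -0.4]
opening: 0.0471
grasp_force: 0.0
```

```bash
python3 - <<'E'
from h import *
state();reds()
E
```

```text
q [ 0.61  0.64 -0.37  1.75  0.3   0.81  1.58] pos [ 0.5755 -0.2275  0.0656] trayxy [-0.0889 -0.0667] ang 175.0 op 0.0471
red side [329 209  16   9 108] [-0.123  0.124] [-0.075  0.118]
red side [335 220  12   8  86] [-0.115  0.062] [-0.08  0.06]
red side [358 230  11   9  75] [-0.05  -0.012] [-0.019 -0.008]
red side [341 232  10   9  65] [-0.107 -0.005] [-0.081 -0.007]
red side [346 243  29  11 226] [-0.106 -0.076] [-0.017 -0.08 ]
```

Call:
move_arm(rot=[[0,0,0],[0,0,0],[0,0,0],[0,0,0],[0,0,0],[0,0,0],[0,0,0],[0,0,0],[0,0,0],[0,0,0]], delta_pos=[[0,0,0.02],[0,0,0.02],[0,0,0.013],[0,0,0],[0,0,0],[0,0,0],[0,0,0],[0,0,0],[0,0,0],[0,0,0]], grip=[0.1,0.1,0.1,0.1,0.1,-1,-1,-1,-1,-1])

```text
time_s: 37.27
position: [0.5774, -0.2284, 0.0147]
eef_rot: [0.001, 0.044, 0.999, -0.0]
wrist_force: [-1.4, -1.6, 6.1]
opening: 0.0266
grasp_force: 60.3
```

Call:
move_arm(rot=[[0,0,0],[0,0,0],[0,0,0],[0,0,0],[0,0,0],[0,0,0],[0,0,0],[0,0,0],[0,0,0],[0,0,0]], delta_pos=[[0,0,-0.015],[0,0,-0.02],[0,0,-0.01],[0.025,0,0],[0.025,0,0],[0.025,0,0],[0.025,0,0],[0.025,0,0],[0.025,0,0],[0.01,0,0]], grip=[-1,-1,-1,-1,-1,-1,-1,-1,-1,-1])

```text
time_s: 38.1
position: [0.4127, -0.2134, 0.0582]
eef_rot: [-0.002, 0.044, 0.999, 0.0]
wrist_force: [-0.8, 0.4, -0.6]
opening: 0.0268
grasp_force: 59.4
```

```bash
python3 - <<'E'
from h import *
state();reds();o=observe();print(o["wrist_force"],o["wrist_torque"])
E
```

```text
q [ 0.75  0.45 -0.39  2.13  0.29  0.62  1.64] pos [ 0.4127 -0.2134  0.0582] trayxy [-0.2524 -0.0671] ang 174.9 op 0.0268
red side [330 209  26   9 175] [-0.121  0.121] [-0.035  0.117]
red side [335 219  27   9 192] [-0.115  0.062] [-0.028  0.056]
red side [341 230  28  11 207] [-0.107 -0.007] [-0.019 -0.008]
red side [305 240  20   8 137] [-0.232 -0.023] [-0.174 -0.029]
red side [295 242   3   8  19] [-0.267 -0.025] [-0.263 -0.024]
[-2.50532644 -0.30803994 -1.56293818] [-0.00117093  0.24013725  0.01271598]
```

Call:
move_arm(rot=[[0,0,7.1],[0,0,7.1],[0,0,7.1],[0,0,7.1],[0,0,7.1],[0,0,7.1],[0,0,7.1],[0,0,7.1],[0,0,7.1],[0,0,7.1]], delta_pos=[[0,0,0],[0,0,0],[0,0,0],[0,0,0],[0,0,0],[0,0,0],[0,0,0],[0,0,0],[0,0,0],[0,0,0]], grip=[-1,-1,-1,-1,-1,-1,-1,-1,-1,-1])

```text
time_s: 38.98
position: [0.4188, -0.2138, 0.0589]
eef_rot: [0.001, 0.618, 0.786, 0.0]
wrist_force: [0.1, 0.9, -1.7]
opening: 0.0269
grasp_force: 59.3
```

Call:
move_arm(rot=[[0,0,7.1],[0,0,7.1],[0,0,7.1],[0,0,7.1],[0,0,7.1],[0,0,7.1],[0,0,7.1],[0,0,7.1],[0,0,7.1],[0,0,7.1]], delta_pos=[[0,0,0],[0,0,0],[0,0,0],[0,0,0],[0,0,0],[0,0,0],[0,0,0],[0,0,0],[0,0,0],[0,0,0]], grip=[-1,-1,-1,-1,-1,-1,-1,-1,-1,-1])

```text
time_s: 39.82
position: [0.4189, -0.2136, 0.0588]
eef_rot: [0.0, 0.96, 0.281, 0.001]
wrist_force: [0.3, -0.6, -1.5]
opening: 0.0267
grasp_force: 59.3
```

Call:
move_arm(rot=[[0,0,7.1],[0,0,7.1],[0,0,7.1],[0,0,7.1],[0,0,7.1],[0,0,2.6],[0,0,0],[0,0,0],[0,0,0]], delta_pos=[[0,0,0],[0,0,0],[0,0,0],[0,0,0],[0,0,0],[0,0,0],[0,0,0],[0,0,0],[0,0,0]], grip=[-1,-1,-1,-1,-1,-1,-1,-1,-1])

```text
time_s: 40.57
position: [0.4178, -0.2136, 0.0585]
eef_rot: [0.0, 0.999, -0.044, 0.0]
wrist_force: [-0.5, 0.2, -2.5]
opening: 0.0269
grasp_force: 59.3
```

```bash
python3 - <<'E'
from h import *
state();reds();tips();o=observe();print(o["wrist_force"],o["wrist_torque"])
E
```

```text
q [ 0.09  0.44  0.38  2.14 -0.29  0.6  -0.98] pos [ 0.4178 -0.2136  0.0585] trayxy [-0.2472 -0.0669] ang -5.0 op 0.0269
red side [329 208  27  10 176] [-0.123  0.124] [-0.034  0.118]
red side [335 219  27   9 191] [-0.115  0.062] [-0.028  0.056]
red side [341 230  28   9 182] [-0.106  0.002] [-0.019 -0.008]
red side [279 242  21   9 141] [-0.319 -0.022] [-0.257 -0.02 ]
top chisel_a_tip []
top chisel_e_butt [([-0.116, 0.001], 0.56)]
side chisel_a_tip []
side chisel_e_butt [([-0.124, -0.001], 0.53), ([-0.363, -0.235], 0.31)]
[ 0.10838246  0.10635829 -1.22529751] [ 0.01016203 -0.02531235 -0.03366804]
```

Call:
move_arm(rot=[[0,0,0],[0,0,0],[0,0,0],[0,0,0],[0,0,0],[0,0,0],[0,0,0],[0,0,0],[0,0,0],[0,0,0]], delta_pos=[[0,0,0.01],[0,0,0.015],[0,0,0.013],[0,0,0],[0.025,0,0],[0.025,0,0],[0.025,0,0],[0.02,0,0],[0,0,0],[0,0,0]], grip=[-1,-1,-1,-1,-1,-1,-1,-1,-1,-1])

```text
time_s: 41.75
position: [0.5125, -0.2222, 0.0202]
eef_rot: [0.0, 0.999, -0.044, 0.0]
wrist_force: [-0.2, -0.4, -2.0]
opening: 0.0271
grasp_force: 59.3
```

```bash
python3 - <<'E'
from h import *
state();tips();o=observe();print(o["wrist_force"],o["wrist_torque"])
E
```

```text
q [ 0.09  0.63  0.34  1.93 -0.34  0.64 -1.01] pos [ 0.5125 -0.2222  0.0202] trayxy [-0.1521 -0.067 ] ang -5.1 op 0.0271
top chisel_a_tip []
top chisel_e_butt [([-0.119, -0.002], 0.62)]
side chisel_a_tip []
side chisel_e_butt [([-0.115, 0.003], 0.82)]
[ 0.80907491 -0.39611841 -2.35077818] [-0.04004656 -0.02759079 -0.07913571]
```

Call:
move_arm(rot=[[0,0,0],[0,0,0],[0,0,0],[0,0,0],[0,0,0],[0,0,0],[0,0,0],[0,0,0],[0,0,0]], delta_pos=[[0.02,0,0],[0.02,0,0],[0.02,0,0],[0.02,0,0],[0.02,0,0],[0.009,0,0.002],[0,0,0.004],[0,0,0],[0,0,0]], grip=[-1,-1,-1,-1,-1,-1,-1,-1,-1])

```text
time_s: 42.8
position: [0.6202, -0.2324, 0.0148]
eef_rot: [0.0, 0.999, -0.045, 0.001]
wrist_force: [3.0, 0.2, 1.9]
opening: 0.027
grasp_force: 59.9
```

```bash
python3 - <<'E'
from h import *
state();reds();greys();o=observe();print(o["wrist_force"],o["wrist_torque"])
E
```

```text
q [ 0.08  0.77  0.34  1.66 -0.35  0.77 -1.08] pos [ 0.6202 -0.2324  0.0148] trayxy [-0.044  -0.0675] ang -5.2 op 0.027
red side [330 208  25  10 175] [-0.121  0.121] [-0.037  0.122]
red side [335 219  23   9 163] [-0.115  0.062] [-0.042  0.054]
red side [341 231  20  10 142] [-0.107 -0.005] [-0.047 -0.006]
red side [342 244  20  10 147] [-0.118 -0.074] [-0.059 -0.074]
grey x -0.11 []
grey x -0.09 [np.float64(-0.152), np.float64(-0.15), np.float64(-0.148), np.float64(-0.146), np.float64(-0.144), np.float64(-0.142), np.float64(-0.14)]
grey x -0.05 [np.float64(-0.152), np.float64(-0.15), np.float64(-0.148), np.float64(-0.146), np.float64(-0.144), np.float64(-0.142), np.float64(-0.14)]
grey x -0.02 [np.float64(-0.152), np.float64(-0.15), np.float64(-0.148), np.float64(-0.146), np.float64(-0.144), np.float64(-0.142), np.float64(-0.14), np.float64(-0.08), np.float64(-0.078), np.float64(-0.076), np.float64(-0.074), np.float64(-0.072), np.float64(-0.07), np.float64(-0.068), np.float64(-0.018), np.float64(-0.016), np.float64(-0.002)]
[ 3.06632408 -0.33400774  2.32937755] [ 0.05901826 -0.49031451 -0.08703481]
```

Call:
move_arm(rot=[[0,0,0],[0,0,0],[0,0,0],[0,0,0],[0,0,0],[0,0,0],[0,0,0],[0,0,0],[0,0,0],[0,0,0]], delta_pos=[[0,0,0],[0,0,0],[0,0,0],[0,0,0],[0,0,-0.025],[0,0,-0.03],[0,0,-0.03],[-0.02,-0.035,0],[-0.02,-0.035,0],[-0.02,-0.035,0]], grip=[0.1,0.1,0.1,0.1,0.1,0.1,0.1,0.1,0.1,0.1])

```text
time_s: 43.73
position: [0.5691, -0.1218, 0.0998]
eef_rot: [0.0, 0.999, -0.046, 0.001]
wrist_force: [0.1, 1.6, -0.4]
opening: 0.0466
grasp_force: 0.0
```

Call:
move_arm(rot=[[0,0,0],[0,0,0],[0,0,0],[0,0,0]], delta_pos=[[-0.02,-0.035,0],[-0.02,-0.035,0],[0,0,0],[0,0,0]], grip=[0.1,0.1,0.1,0.1])

```text
time_s: 44.07
position: [0.5351, -0.0454, 0.0991]
eef_rot: [-0.001, 0.999, -0.042, -0.001]
wrist_force: [0.2, -0.1, 0.2]
opening: 0.0471
grasp_force: 0.0
```

```bash
python3 - <<'E'
from h import *
state();tips();reds("top")
for c in("top","side"):
    f=grab(c);g=f["frame"].astype(int)
    for y in np.arange(-.176,-.112,.004):
        xs=np.arange(-.16,.01,.004)
        print(c,round(y,3),"".join("#" if (lambda p:p[0]-p[2]<30 and p.min()>90)(g[tuple(np.round(proj(f,[*(TO+x*TX+y*TY),.021])).astype(int)[::-1])]) else "." for x in xs))
t=grab("top");s=grab("side")
cv2.imwrite("pics/b10.png",np.hstack([crop(t,(350,120,450,220),4),crop(s,(310,180,410,280),4)]))
E
```

```text
q [-0.28  0.47  0.39  1.96 -0.26  0.76 -1.39] pos [ 0.5351 -0.0454  0.0991] trayxy [-0.1454  0.1111] ang -4.8 op 0.0471
top chisel_a_tip [([-0.347, 0.583], 0.24)]
top chisel_e_butt [([-0.116, -0.004], 0.77)]
side chisel_a_tip []
side chisel_e_butt [([-0.115, 0.01], 0.75), ([-0.002, -0.267], 0.26)]
red top [365 158  10  32 236] [-0.016  0.003] [-0.106  0.002]
red top [387 164  10  32 239] [-0.027 -0.064] [-0.117 -0.065]
top -0.176 ...........................................
top -0.172 ...........................................
top -0.168 ...........................................
top -0.164 ...........................................
top -0.16 ...........................................
top -0.156 ...........................................
top -0.152 ...........................................
top -0.148 ...........................................
top -0.144 ..........#...######........##.......##....
top -0.14 ..........##############################...
top -0.136 .........###############################...
top -0.132 ...........###############...######........
top -0.128 ........
[... 392 characters left out ...]
...............................
side -0.16 ...........................................
side -0.156 ...........................................
side -0.152 ..........####..####..#####.####..###......
side -0.148 ..........#############################....
side -0.144 ..........##############################...
side -0.14 ..........##.###########.################..
side -0.136 ..................#...........#.......###..
side -0.132 ...........................................
side -0.128 ...........................................
side -0.124 ...........................................
side -0.12 ...........................................
side -0.116 ...........................................
```

View pics/b10.png

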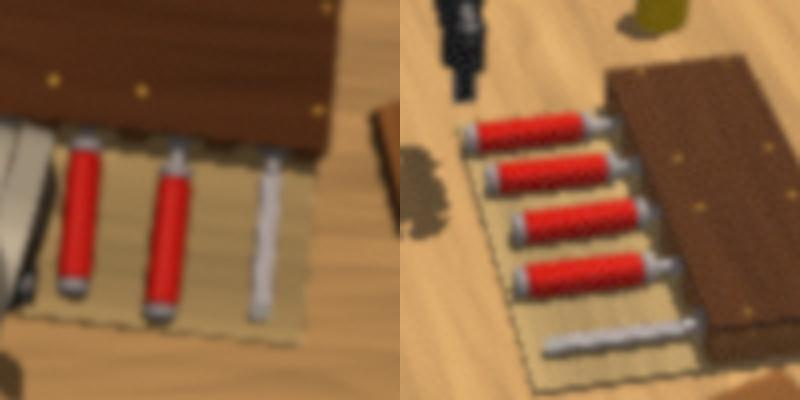

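The picture shows a, d, e and c all with handles out. Blade b was knocked slightly right; its tip is at (260,315) in the left crop, which is tray (-0.122, -0.138).

Call:
move_arm(rot=[[0,0,0.3],[0,0,0],[0,0,0],[0,0,0],[0,0,0],[0,0,0],[0,0,0],[0,0,0],[0,0,0],[0,0,0]], delta_pos=[[0.0069,0.031,0],[0.0069,0.031,0],[0.0069,0.031,0],[0.0069,0.031,0],[0.0069,0.031,0],[0.0069,0.031,0],[0.0069,0.031,0],[0.0069,0.031,0],[0,0,0],[0,0,0]], grip=[0.1,0.1,0.1,0.1,0.1,0.1,0.1,0.1,0.1,0.1])

```text
time_s: 45.45
position: [0.5668, -0.3043, 0.0991]
eef_rot: [0.001, 0.999, -0.05, -0.0]
wrist_force: [0.1, 0.6, -0.1]
opening: 0.0469
grasp_force: 0.0
```

```bash
python3 - <<'E'
from h import *
state()
E
```

```text
q [ 0.16  0.63  0.41  1.69 -0.3   0.88 -0.98] pos [ 0.5668 -0.3043  0.0991] trayxy [-0.0908 -0.1439] ang -5.7 op 0.0469
```

Call:
move_arm(rot=[[0,0,-0.5],[0,0,0],[0,0,0],[0,0,0],[0,0,0],[0,0,0],[0,0,0],[0,0,0]], delta_pos=[[0,-0.006,0],[0,0,0.025],[0,0,0.025],[0,0,0.02],[0,0,0.012],[0,0,0.006],[0,0,0],[0,0,0]], grip=[0.1,0.1,0.1,0.1,0.1,0.1,0.1,0.1])

```text
time_s: 46.12
position: [0.569, -0.2944, 0.0118]
eef_rot: [-0.0, 0.999, -0.043, 0.0]
wrist_force: [-0.4, 0.1, 1.2]
opening: 0.0466
grasp_force: 0.0
```

Call:
move_arm(rot=[[0,0,0],[0,0,0],[0,0,0],[0,0,0],[0,0,0]], delta_pos=[[0,0,0],[0,0,0],[0,0,0],[0,0,0],[0,0,0]], grip=[-1,-1,-1,-1,-1])

```text
time_s: 46.53
position: [0.5692, -0.2958, 0.0123]
eef_rot: [0.001, 0.999, -0.043, 0.001]
wrist_force: [1.2, -1.0, 1.9]
opening: 0.012
grasp_force: 58.4
```

Call:
move_arm(rot=[[0,0,0],[0,0,0],[0,0,0],[0,0,0],[0,0,0],[0,0,0],[0,0,0],[0,0,0],[0,0,0]], delta_pos=[[-0.02,0,-0.001],[-0.02,0,0],[-0.02,0,0],[-0.02,0,0],[-0.02,0,0],[-0.02,0,0],[-0.005,0,0],[0,0,0],[0,0,0]], grip=[-1,-1,-1,-1,-1,-1,-1,-1,-1])

```text
time_s: 47.28
position: [0.4439, -0.2841, 0.0124]
eef_rot: [-0.0, 0.999, -0.043, -0.0]
wrist_force: [-3.0, 0.4, 1.9]
opening: 0.0113
grasp_force: 58.8
```

```bash
python3 - <<'E'
from h import *
state();reds();reds("top")
E
```

```text
q [ 0.24  0.6   0.34  2.01 -0.36  0.58 -0.83] pos [ 0.4439 -0.2841  0.0124] trayxy [-0.215  -0.1348] ang -5.0 op 0.0113
red side [329 209  27   9 175] [-0.123  0.125] [-0.034  0.118]
red side [335 219  27   9 189] [-0.115  0.062] [-0.028  0.056]
red side [341 230  28  11 210] [-0.107 -0.005] [-0.019 -0.008]
red side [342 244  29  11 227] [-0.118 -0.07 ] [-0.031 -0.079]
red side [349 257  30  12 248] [-0.11  -0.141] [-0.022 -0.147]
red top [321 158  11  32 235] [-0.031  0.132] [-0.121  0.132]
red top [342 158  11  32 229] [-0.024  0.07 ] [-0.114  0.069]
red top [365 158  10  32 235] [-0.016  0.003] [-0.106  0.002]
red top [387 164  10  32 239] [-0.027 -0.064] [-0.117 -0.065]
red top [410 164  10  32 242] [-0.019 -0.133] [-0.109 -0.135]
```

Call:
move_arm(rot=[[0,0,0],[0,0,0],[0,0,0],[0,0,0],[0,0,0],[0,0,0],[0,0,0],[0,0,0],[0,0,0],[0,0,0]], delta_pos=[[0,0,0],[0,0,0],[0,0,0],[0,0,-0.025],[0,0,-0.03],[0,0,0],[0.025,0,0],[0.025,0,0],[0.025,0,0],[0.025,0,0]], grip=[0.1,0.1,0.1,0.1,0.1,0.1,0.1,0.1,0.1,0.1])

```text
time_s: 48.22
position: [0.5452, -0.2925, 0.0673]
eef_rot: [-0.0, 0.999, -0.043, 0.0]
wrist_force: [0.3, 0.1, -0.5]
opening: 0.0472
grasp_force: 0.0
```

Call:
move_arm(rot=[[0,0,0],[0,0,0],[0,0,0],[0,0,0]], delta_pos=[[0.024,0,0],[0,0,0],[0,0,0],[0,0,0]], grip=[0.1,0.1,0.1,0.1])

```text
time_s: 48.55
position: [0.5665, -0.2947, 0.0666]
eef_rot: [-0.0, 0.999, -0.043, -0.001]
wrist_force: [-0.7, -1.0, -0.5]
opening: 0.047
grasp_force: 0.0
```

```bash
python3 - <<'E'
from h import *
state();reds()
E
```

```text
q [ 0.16  0.67  0.38  1.71 -0.32  0.82 -0.97] pos [ 0.5665 -0.2947  0.0666] trayxy [-0.0919 -0.1344] ang -4.9 op 0.047
red side [329 210  16   8 105] [-0.123  0.124] [-0.074  0.121]
red side [335 220  13   8  88] [-0.115  0.062] [-0.078  0.051]
red side [363 230   6   8  41] [-0.032 -0.006] [-0.019 -0.008]
red side [341 232   9   9  65] [-0.107 -0.005] [-0.084 -0.007]
red side [364 243   7   9  51] [-0.046 -0.076] [-0.031 -0.079]
red side [342 245  13  10  95] [-0.118 -0.07 ] [-0.083 -0.074]
red side [349 257  30  12 246] [-0.111 -0.143] [-0.022 -0.147]
```

Call:
move_arm(rot=[[0,0,0],[0,0,0],[0,0,0],[0,0,0],[0,0,0],[0,0,0],[0,0,0],[0,0,0],[0,0,0],[0,0,0]], delta_pos=[[0,0,0.02],[0,0,0.02],[0,0,0.014],[0,0,0],[0,0,0],[0,0,0],[0,0,0],[0,0,0],[0,0,0],[0,0,0]], grip=[0.1,0.1,0.1,0.1,0.1,-1,-1,-1,-1,-1])

```text
time_s: 49.43
position: [0.5682, -0.2956, 0.0147]
eef_rot: [0.001, 0.999, -0.043, 0.001]
wrist_force: [-0.1, -0.3, 6.6]
opening: 0.0267
grasp_force: 60.4
```

Call:
move_arm(rot=[[0,0,0],[0,0,0],[0,0,0],[0,0,0],[0,0,0],[0,0,0],[0,0,0],[0,0,0],[0,0,0],[0,0,0]], delta_pos=[[0,0,-0.015],[0,0,-0.02],[0,0,-0.01],[-0.025,0,0],[-0.025,0,0],[-0.025,0,0],[-0.02,-0.03,0],[-0.02,-0.03,0],[-0.02,-0.03,0],[-0.02,-0.03,0]], grip=[-1,-1,-1,-1,-1,-1,-1,-1,-1,-1])

```text
time_s: 50.27
position: [0.4225, -0.1607, 0.0588]
eef_rot: [-0.0, 0.999, -0.044, 0.0]
wrist_force: [0.6, 0.2, -2.5]
opening: 0.0267
grasp_force: 59.6
```

Call:
move_arm(rot=[[0,0,0],[0,0,0],[0,0,0]], delta_pos=[[0,-0.03,0],[0,0,0],[0,0,0]], grip=[-1,-1,-1])

```text
time_s: 50.52
position: [0.4265, -0.1299, 0.0589]
eef_rot: [-0.0, 0.999, -0.041, 0.001]
wrist_force: [0.5, -0.3, -2.1]
opening: 0.0267
grasp_force: 59.7
```

```bash
python3 - <<'E'
from h import *
state();reds();o=observe();print(o["wrist_force"],o["wrist_torque"])
E
```

```text
q [-0.1   0.41  0.4   2.2  -0.29  0.58 -1.15] pos [ 0.4265 -0.1299  0.0589] trayxy [-0.246   0.0173] ang -4.7 op 0.0267
red side [329 209  27   9 178] [-0.123  0.124] [-0.035  0.117]
red side [335 219  27  10 194] [-0.115  0.06 ] [-0.028  0.055]
red side [303 223  19   8 128] [-0.226  0.068] [-0.168  0.061]
red side [293 226   4   7  16] [-0.261  0.065] [-0.256  0.064]
red side [341 230  28  11 208] [-0.107 -0.005] [-0.019 -0.008]
red side [342 244  29  10 226] [-0.118 -0.07 ] [-0.031 -0.079]
[ 1.16655954 -1.15129912 -2.47041163] [-0.05622937  0.00777034 -0.04102449]
```

Call:
move_arm(rot=[[0,0,-7.1],[0,0,-7.1],[0,0,-7.1],[0,0,-7.1],[0,0,-7.1],[0,0,-7.1],[0,0,-7.1],[0,0,-7.1],[0,0,-7.1],[0,0,-7.1]], delta_pos=[[0,0,0],[0,0,0],[0,0,0],[0,0,0],[0,0,0],[0,0,0],[0,0,0],[0,0,0],[0,0,0],[0,0,0]], grip=[-1,-1,-1,-1,-1,-1,-1,-1,-1,-1])

```text
time_s: 51.4
position: [0.4264, -0.1341, 0.0586]
eef_rot: [0.001, 0.838, 0.546, 0.0]
wrist_force: [0.4, -0.4, -1.6]
opening: 0.0269
grasp_force: 59.8
```

Call:
move_arm(rot=[[0,0,-7.1],[0,0,-7.1],[0,0,-7.1],[0,0,-7.1],[0,0,-7.1],[0,0,-7.1],[0,0,-7.1],[0,0,-7.1],[0,0,-7.1],[0,0,-7.1]], delta_pos=[[0,0,0],[0,0,0],[0,0,0],[0,0,0],[0,0,0],[0,0,0],[0,0,0],[0,0,0],[0,0,0],[0,0,0]], grip=[-1,-1,-1,-1,-1,-1,-1,-1,-1,-1])

```text
time_s: 52.23
position: [0.4263, -0.1342, 0.0585]
eef_rot: [0.001, 0.365, 0.931, -0.0]
wrist_force: [-0.3, -0.1, -2.0]
opening: 0.0267
grasp_force: 59.8
```

Call:
move_arm(rot=[[0,0,-7.1],[0,0,-7.1],[0,0,-7.1],[0,0,-7.1],[0,0,-7.1],[0,0,-2.1],[0,0,0],[0,0,0],[0,0,0]], delta_pos=[[0,0,0],[0,0,0],[0,0,0],[0,0,0],[0,0,0],[0,0,0],[0,0,0],[0,0,0],[0,0,0]], grip=[-1,-1,-1,-1,-1,-1,-1,-1,-1])

```text
time_s: 52.98
position: [0.426, -0.1331, 0.0583]
eef_rot: [0.0, 0.048, 0.999, -0.0]
wrist_force: [0.2, -0.8, -2.5]
opening: 0.0267
grasp_force: 59.8
```

```bash
python3 - <<'E'
from h import *
state();reds();o=observe();print(o["wrist_force"],o["wrist_torque"])
E
```

```text
q [ 0.57  0.42 -0.37  2.17  0.27  0.59  1.47] pos [ 0.426  -0.1331  0.0583] trayxy [-0.2462  0.014 ] ang 174.5 op 0.0267
red side [329 209  27   9 176] [-0.123  0.124] [-0.034  0.118]
red side [335 219  27   8 138] [-0.112  0.076] [-0.028  0.055]
red side [277 227  20   8 125] [-0.317  0.062] [-0.257  0.061]
red side [341 230  28  11 207] [-0.107 -0.007] [-0.019 -0.008]
red side [342 244  29  10 224] [-0.118 -0.071] [-0.031 -0.079]
[ 0.05721978  0.29561629 -1.98805193] [-0.06360913 -0.05489746 -0.02332363]
```

Call:
move_arm(rot=[[0,0,-0.4],[0,0,0],[0,0,0],[0,0,0],[0,0,0],[0,0,0],[0,0,0],[0,0,0]], delta_pos=[[0,-0.0292,0],[0,-0.0292,0],[0,-0.0292,0],[0,-0.0292,0],[0,-0.0292,0],[0,0,0],[0,0,0],[0,0,0]], grip=[-1,-1,-1,-1,-1,-1,-1,-1])

```text
time_s: 53.7
position: [0.413, -0.277, 0.0581]
eef_rot: [-0.0, 0.044, 0.999, 0.0]
wrist_force: [1.0, 0.0, -2.0]
opening: 0.0267
grasp_force: 59.9
```

```bash
python3 - <<'E'
from h import *
state();tips();reds()
E
```

```text
q [ 0.83  0.48 -0.35  2.05  0.26  0.65  1.79] pos [ 0.413  -0.277   0.0581] trayxy [-0.2464 -0.1304] ang 175.0 op 0.0267
top chisel_a_tip []
top chisel_e_butt [([-0.12, 0.002], 0.6)]
side chisel_a_tip []
side chisel_e_butt [([-0.125, 0.003], 0.53)]
red side [330 209  26   9 173] [-0.121  0.121] [-0.034  0.118]
red side [335 219  27   9 193] [-0.115  0.062] [-0.028  0.055]
red side [341 230  28  11 210] [-0.107 -0.005] [-0.019 -0.008]
red side [342 244  29   9 188] [-0.117 -0.064] [-0.031 -0.079]
red side [282 255  21  10 156] [-0.317 -0.09 ] [-0.256 -0.091]
```

Call:
move_arm(rot=[[0,0,0],[0,0,0],[0,0,0],[0,0,0],[0,0,0],[0,0,0],[0,0,0],[0,0,0],[0,0,0],[0,0,0]], delta_pos=[[-0.025,0,0],[-0.025,0,0],[-0.02,0,0],[0,0,0],[0,0,0.012],[0,0,0.015],[0,0,0.011],[0,0,0],[-0.015,0,0],[0,0,0]], grip=[-1,-1,-1,-1,-1,-1,-1,-1,-1,-1])

```text
time_s: 54.88
position: [0.4996, -0.2847, 0.0203]
eef_rot: [0.001, 0.043, 0.999, 0.0]
wrist_force: [0.6, -0.8, -1.7]
opening: 0.0266
grasp_force: 59.9
```

```bash
python3 - <<'E'
from h import *
state();reds();greys();o=observe();print(o["wrist_force"],o["wrist_torque"])
E
```

```text
q [ 0.72  0.64 -0.32  1.88  0.3   0.67  1.7 ] pos [ 0.4996 -0.2847  0.0203] trayxy [-0.1595 -0.1304] ang 175.1 op 0.0266
red side [347 209   9   7  52] [-0.057  0.124] [-0.034  0.118]
red side [345 219  17   8 112] [-0.078  0.062] [-0.027  0.058]
red side [342 230  27  11 192] [-0.107 -0.021] [-0.019 -0.008]
red side [341 244  30  10 229] [-0.119 -0.063] [-0.031 -0.079]
red side [310 260  22  11 162] [-0.233 -0.132] [-0.171 -0.13 ]
grey x -0.11 [np.float64(-0.136), np.float64(-0.134), np.float64(-0.132), np.float64(-0.13), np.float64(-0.128), np.float64(-0.126), np.float64(-0.124)]
grey x -0.09 [np.float64(-0.134), np.float64(-0.132), np.float64(-0.13), np.float64(-0.128), np.float64(-0.126)]
grey x -0.05 [np.float64(-0.138), np.float64(-0.136), np.float64(-0.134), np.float64(-0.132), np.float64(-0.13), np.float64(-0.128), np.float64(-0.126)]
grey x -0.02 [np.float64(-0.134), np.float64(-0.132), np.float64(-0.13), np.float64(-0.128), np.float64(-0.126), np.float64(-0.08), np.float64(-0.078), np.float64(-0.076), np.float64(-0.074), np.float64(-0.072), np.float64(-0.07), np.float64(-0.068), np.float64(0.054), np.float64(0.118), np.float64(0.12), np.float64(0.122), np.float64(0.124), np.float64(0.126), np.float64(0.128), np.float64(0.13), np.float64(0.132), np.float64(0.134)]
[-0.51813775  0.58252251 -1.69482282] [-0.0049071  -0.03718786  0.04833786]
```

Blade straight and aligned; sliding in.

Call:
move_arm(rot=[[0,0,0],[0,0,0],[0,0,0],[0,0,0],[0,0,0],[0,0,0],[0,0,0],[0,0,0],[0,0,0]], delta_pos=[[-0.02,0,0],[-0.02,0,0],[-0.02,0,0],[-0.02,0,0],[-0.02,0,0],[-0.013,0,0.002],[0,0,0.003],[0,0,0],[0,0,0]], grip=[-1,-1,-1,-1,-1,-1,-1,-1,-1])

```text
time_s: 55.73
position: [0.6086, -0.2946, 0.0148]
eef_rot: [-0.001, 0.043, 0.999, 0.0]
wrist_force: [-0.7, -0.2, -1.5]
opening: 0.0269
grasp_force: 60.0
```

```bash
python3 - <<'E'
from h import *
state();reds();o=observe();print(o["wrist_force"],o["wrist_torque"])
E
```

```text
q [ 0.62  0.79 -0.31  1.6   0.3   0.8   1.67] pos [ 0.6086 -0.2946  0.0148] trayxy [-0.05   -0.1305] ang 175.0 op 0.0269
red side [330 209  26   9 176] [-0.121  0.121] [-0.034  0.118]
red side [335 219  23   9 165] [-0.115  0.062] [-0.041  0.06 ]
red side [341 231  20  10 141] [-0.107 -0.007] [-0.049 -0.018]
red side [342 244  21  10 167] [-0.118 -0.071] [-0.056 -0.075]
red side [345 257  20  11 165] [-0.123 -0.139] [-0.065 -0.138]
[ 0.20892015 -0.39006105 -1.20847597] [-0.04303957 -0.02134214 -0.01300636]
```

Call:
move_arm(rot=[[0,0,0],[0,0,0],[0,0,0],[0,0,0],[0,0,0],[0,0,0],[0,0,0],[0,0,0],[0,0,0],[0,0,0]], delta_pos=[[-0.006,0,0.001],[0,0,0],[0,0,0],[0,0,0],[0,0,0],[0,0,-0.02],[0,0,-0.03],[0,0,-0.04],[0,0,-0.04],[0.02,0,0]], grip=[-1,-1,0.1,0.1,0.1,0.1,0.1,0.1,0.1,0.1])

```text
time_s: 56.62
position: [0.6051, -0.2944, 0.1542]
eef_rot: [0.009, 0.042, 0.999, -0.002]
wrist_force: [3.1, 0.1, 1.6]
opening: 0.047
grasp_force: 0.0
```

Call:
move_arm(rot=[[0,0,0],[0,0,0],[0,0,0],[0,0,0],[0,0,0],[0,0,0],[0,0,0],[0,0,0],[0,0,0],[0,0,0]], delta_pos=[[0.03,0.03,0],[0.03,0.03,0],[0.03,0.03,0],[0.03,0.03,0],[0,0.035,0],[0,0.035,0],[0,0.035,0],[0,0.035,0],[0,0.035,0],[0,0.035,0]], grip=[0.1,0.1,0.1,0.1,0.1,0.1,0.1,0.1,0.1,0.1])

```text
time_s: 57.45
position: [0.5073, 0.045, 0.1447]
eef_rot: [0.0, 0.043, 0.999, -0.0]
wrist_force: [0.7, -0.3, 0.5]
opening: 0.047
grasp_force: 0.0
```

Call:
move_arm(rot=[[0,0,0],[0,0,0],[0,0,0],[0,0,0],[0,0,0],[0,0,0]], delta_pos=[[0,0.035,0],[0,0.035,0],[0,0.03,0],[0,0,0],[0,0,0],[0,0,0]], grip=[0.1,0.1,0.1,0.1,0.1,0.1])

```text
time_s: 57.95
position: [0.5157, 0.1425, 0.1442]
eef_rot: [-0.0, 0.043, 0.999, -0.0]
wrist_force: [-0.2, -1.4, -0.6]
opening: 0.0469
grasp_force: 0.0
```

```bash
python3 - <<'E'
from h import *
state();reds();reds("top");tips()
t=grab("top");s=grab("side")
A=np.hstack([crop(t,(310,130,440,220),3),crop(t,(170,135,230,195),4.5)]);B=np.hstack([crop(s,(290,130,420,280),2.66)])
B=cv2.resize(B,(300,346));C=np.zeros((346,A.shape[1],3),np.uint8);C[:,:300]=B
cv2.imwrite("pics/fin.png",np.vstack([A,C]))
E
```

```text
q [ 0.09  0.42 -0.51  1.91  0.26  0.87  0.94] pos [0.5157 0.1425 0.1442] trayxy [-0.1814  0.2965] ang 175.1 op 0.0469
red side [330 209  26   9 174] [-0.121  0.121] [-0.034  0.118]
red side [335 219  27   9 193] [-0.115  0.062] [-0.028  0.055]
red side [341 230  28  11 209] [-0.107 -0.005] [-0.019 -0.008]
red side [342 244  29  10 224] [-0.118 -0.071] [-0.031 -0.079]
red side [347 256  30  12 246] [-0.116 -0.136] [-0.028 -0.142]
red top [321 158  11  32 234] [-0.031  0.132] [-0.121  0.131]
red top [341 158  12  32 229] [-0.024  0.07 ] [-0.114  0.069]
red top [365 158  10  32 236] [-0.016  0.003] [-0.106  0.002]
red top [387 164  10  32 238] [-0.027 -0.064] [-0.117 -0.065]
red top [408 166  10  31 242] [-0.025 -0.128] [-0.114 -0.128]
top chisel_a_tip []
top chisel_e_butt [([-0.122, 0.002], 0.83)]
side chisel_a_tip [([0.016, 0.049], 0.37)]
side chisel_e_butt [([-0.121, -0.005], 0.73)]
```

View pics/fin.png

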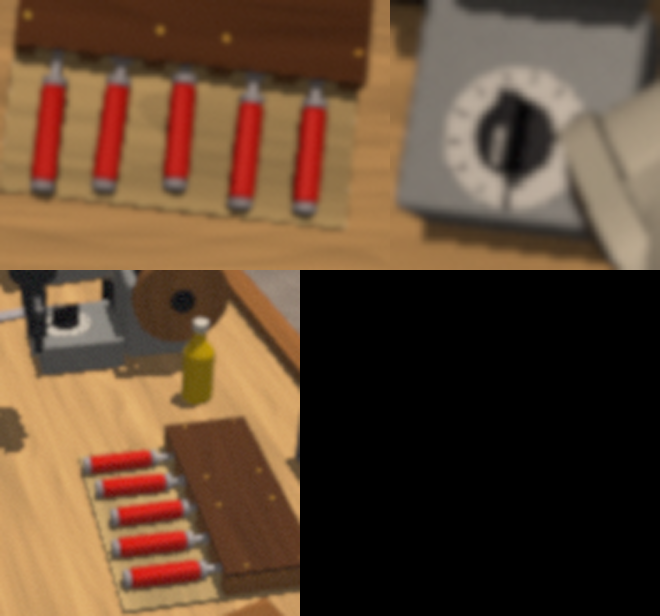

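All five handles point out, in line on the ledge (top crop (50,130) to (312,160)). The dial pointer lines up with its rest mark at (507,195), and the hand is clear.

```bash
python3 -c "
from rig import order
print(order.job_done())"
```

```text
the job is handed in; nothing more can be done
None
```

I've handed the job in: the dial stands at its rest mark, and chisels a, b, c and d are turned round and stowed handle out beside e, with their edges measured at about 106–113 mm under the cover (92 mm needed); the hand-in call returned no verdict.

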